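# Brush out a strainer body and show it to the inspection camera

### The job

The strainer body (the cup-shaped fitting with one outlet on its side) stands among the fittings in the plywood board: with the tube brush, scrub its inside with two full strokes, each going right down to the bottom and back up to the mouth, then hang the brush back in its pipe stand and let go of it. Next lift the strainer body and hold it up in the air in front of the inspection camera, upright, with the face of its side outlet looking squarely into the lens, on the lens axis and 120 mm away from the lens. Finish while still holding it there; leave the other fittings and the things on the bench where they are, and do not touch the camera.

Things in the scene. Friction and masses are not known exactly. Their poses are not given: they have to be found in the camera images.
- strainer: The strainer body, a bare cast-aluminium cup, 105 mm tall, 0.3 kg, mouth up in a pocket of the nest board, with one round outlet on its side. Origin: centre of its underside; z up along the bore, x through the outlet. Hexagon foot 58 mm over corners, 13 mm tall; then round, 48 mm diameter; from 76 mm to the rim a round collar, 52 mm diameter, to grip from above in any direction.
- outlet (a point): Centre of the face of the strainer body's side outlet: 46 mm along x and 44 mm up from the body's origin; the body's axes. The outlet's flange is 40 mm in diameter, so its top is 64 mm above the body's origin. (Opposite it the casting has only a small flat pad, 22 x 30 mm, no opening.)
- mouth (a point): Centre of the strainer body's open mouth at its rim, 105 mm above its origin; the body's axes. The bore below it is 42 mm in diameter in the collar and 38 mm below 74 mm; its closed inner floor is 89 mm below the mouth (16 mm above the origin).
- brush: The tube brush, 205 mm long, 0.12 kg, hanging upright in its pipe stand, bristles down. Origin at its lower tip, z up along it. Bristle head 0 to 55 mm (looks 34 mm in diameter, soft outside; stiff core 26 mm with a tapered tip), thin steel rod to 120 mm, round wooden guard 48 mm in diameter from 120 to 125 mm, round wooden handle 24 mm in diameter from 125 to 205 mm.
- brush_tip (a point): Lower tip of the brush, the same point as its origin.
- stand: The brush stand, fixed: a floor flange 84 mm diameter, 10 mm thick, with an upright galvanised pipe, 43 mm outside and 36 mm inside diameter, rim 135 mm above the bench. Origin at the centre of its underside. The brush hangs in it with its guard resting on the rim: its tip is then 15 mm above the bench.
- nest: The plywood nest board, fixed, 100 x 330 x 22 mm, long side along its y axis; origin at the centre of its underside. Three blind round pockets of 62 mm diameter, 12 mm deep, in a row along its y axis at -115, 0 and 115 mm: each holds one fitting, whose underside is then 10 mm above the bench.
- coupling: Bystander in another pocket: a plain round aluminium sleeve, 52 mm diameter, 80 mm tall, without any side outlet. Origin at the centre of its underside.
- reducer: Bystander in another pocket: a hexagon 58 mm over corners and 34 mm tall with a 34 mm pipe end on top, 80 mm tall in all, no side outlet. Origin at the centre of its underside.
- camera: The inspection camera's stand, fixed, not to be touched: foot 140 x 120 x 16 mm, column 20 mm in diameter and 356 mm tall, camera head 50 mm tall and 46 mm wide with a clamp knob at its +y side reaching 52 mm out. Origin at the column's foot; the lens looks level along its -x axis. The head is clamped at a height that differs each time.
- lens (a point): Centre of the front of the camera's lens, 100 mm ahead of the column's axis. Its x axis points from the lens back into the camera (the lens looks along -x), z up.
- focus (a point): The point on the lens axis 120 mm ahead of the lens front, at lens height, where the centre of the outlet's face belongs; same axes as the lens, so the strainer body presented rightly has its x axis along this x axis.
- wrench: Bystander: a wrench 200 mm long lying on the bench along its x axis.
- locknut: Bystander: a round nut, 64 mm outside and 40 mm inside diameter, 12 mm thick, lying on the bench; origin at the centre of its underside.
- carton: Bystander: a small carton 90 x 70 x 50 mm on the bench; origin at the centre of its underside.
- carton2: Bystander: a small carton 90 x 90 x 50 mm on the bench; origin at the centre of its underside.
- nipple: Bystander: a pipe nipple standing on end, 27 mm diameter, 70 mm tall; origin at the centre of its underside.

How it is judged:
By the outcome, as a careful person would: the job done as asked, in the order asked, and still so for the second after the job is handed in, while the arm keeps its last pose, push and grip.
It also fails if it takes over 64 s, if anything falls off the work surface, if the arm or the gripper's body presses on something with over 40 N, if the wrist force passes 120 N, or if a joint passes its speed limit or range.

### The arm

A 6-joint arm with a two-finger parallel gripper is mounted at the origin on the work surface. World frame = base frame: x ahead of the robot, y to its left, z up, the work surface at z = 0. Lengths are in mm, angles in rad, forces in N, time in s.
With the tool pointing down it reaches from about 200 to 875 mm from the base axis. Payload 3.4 kg.
Tool frame: the origin (TCP) lies midway between the tips of the shut fingers; the grasp point (between the pads) lies 19 mm behind it; z points along the fingers, y is the direction in which the jaws open and shut (so a half turn about z gives the same grasp; the last joint's range is limited). The gripper opens to 94 mm and grips with 3 to 60 N. Pads are 16 mm wide; open, the fingers measure 119 mm over their backs; the gripper's body (75 mm by 177 mm) begins 78 mm behind the grasp point.
Start: joints at [1.223, 0.276, 1.505, -0, 1.361, -0.121], TCP at [129.311, 560.309, 181.293] pointing down, gripper open.
Joint ranges: [-2.89, 2.89], [-0.75, 2.08], [0.22, 2.7], [-1.18, 4.32], [0.11, 2.71], [-2.7, 2.7]. Speed limits (rad/s): [2.57, 2.57, 3.14, 3.14, 3.14, 3.14].

### API

Orientations are given as a unit quaternion [w, x, y, z].
In Python, from rig import telemetry, imaging, arm gives the robot as it stands.
- The arm moves only by the tool jog_arm, never from a script. Its argument "rows" is one flat list of numbers, 5 for each row, row after row: the opening, from -1 (shut) to 1 (fully open), then the shift along the tool's x, y, z in cm, then the turn about the tool's z in degrees. A call has 1 to 8 rows; each row is the pose to reach, as a shift and turn from the pose measured when the call began, along the tool's axes at that moment; what a row does not reach only later rows make up. A row lasts 1/8 s, in which the tool goes at most 62.5 mm and 10.7 degrees, less where a joint would pass 70% of its speed; a pose out of reach is approached as far as the arm can. A call with a gripper value outside its range is refused whole. The fingers move at their own pace and stop on an object; "grip_force" is the grip in N (left out, the last holds). Time passes only in rows, so rows that repeat a pose let the fingers close. It gives the time, the measured TCP pose, the force and the opening at its end, in the units of the state.
- telemetry.sense(): the state, without advancing time (a new reading comes with each control period).
- imaging.snapshot(name): name is "scene" or "top" or "wrist"; returns the picture (400x640x3 uint8, blue, green, red); there is no depth.
- imaging.get_calibration(name): a dict with "fx", "fy", "cx", "cy" (pixels), "eye" and "rotation" of the camera in the world; the wrist camera has in their place "mount" (4x4, takes a point from camera to tool coordinates, whose origin is the TCP and whose axes are the flange's). Camera axes: x right, y down, z forward; pixel columns grow to the right and rows downward; lengths in mm; the calibration is good to about 2 mm. A picture is of the moment at which its call begins: read the wrist's pose just before it. get_calibration takes no time and is no camera call.
- arm.close_job(): hands the job in, once; it reports no verdict.
The state is a dict: "clock": time; "joint_pos": joint angles; "joint_vel": joint speeds; "joint_torque": joint torques, N m; "tool_pos": TCP position; "orientation": TCP orientation; "force": force on the tool from outside, world axes, zero at the start; "moment": the same for the moment, N m; "finger_gap": opening from 0.0 (shut) to 1.0 (fully open).
Only numpy, scipy, OpenCV 4.12 (cv2) and the standard library are available. Lean on these libraries where they do the work, as an engineer would, in place of code of your own. Each camera call takes 0.05 s, during which the arm holds its last target.

## Working session

There is one attempt and no reset: what is moved stays moved. The work goes in short steps, Python scripts to look and compute and a tool call to move; the robot and the scene stay as the last step left them, time stands still between calls to the robot, and variables do not carry over. Pictures are saved under pics/ and viewed, and the job is handed in when it is done.

Besides the shell and the picture viewer there is one more tool, called after "Call:" as name(argument=value, ...), one argument or row to a line, values as JSON. jog_arm: Moves the arm, as the interface text tells. Its arguments: {"type":"object","properties":{"rows":{"type":"array"},"grip_force":{"type":"number"}},"required":["rows"]}

```bash
mkdir -p pics && ls
python3 - <<'E'
from rig import telemetry, imaging, arm
import cv2
print(telemetry.sense())
for n in ("scene","top","wrist"):
    im=imaging.snapshot(n); cv2.imwrite(f"pics/{n}0.png",im); print(n,imaging.get_calibration(n))
E
```

```text
pics
{'clock': 0.0, 'joint_pos': array([ 1.22299169e+00,  2.76575667e-01,  1.50609526e+00,  9.37934731e-06,
        1.36070605e+00, -1.21005127e-01]), 'joint_vel': array([-2.19113119e-05,  1.45030327e-03, -5.29413681e-04,  9.46433024e-04,
       -6.20533614e-05, -7.03724714e-04]), 'joint_torque': array([ 5.58852262e-04, -4.04586768e+01, -2.37226135e+01,  7.01853284e-02,
        3.46823491e-02, -1.65460883e-04]), 'tool_pos': array([129.09241713, 559.7040806 , 180.43090499]), 'orientation': array([-2.11677762e-04,  1.13157798e-01,  9.93576628e-01, -8.66699585e-04]), 'force': array([-0.54036767,  0.24975961, -0.4936668 ]), 'moment': array([-0.1176602 , -0.01706175, -0.05015712]), 'finger_gap': 1.0011897121761082}
scene {'fx': 465.6696824227613, 'fy': 465.6696824227613, 'cx': 319.83003676374096, 'cy': 198.40413564770964, 'eye': array([1444.77968459, -219.6597494 , 1035.56999915]), 'rotation': array([-0.30705266,  0.71775149,  0.57582742, -0.24284613])}
top {'fx': 365.56215790486925, 'fy': 365.56215790486925, 'cx': 320.32687085854633, 'cy': 201.75052864244898, 'eye': array([ 326.08809971,    9.67727789, 1372.48728223]), 'rotation': array([ 0.05831281, -0.70372187,  0.70466515, -0.06944181])}
wrist {'fx': 282.47558873451817, 'fy': 282.47558873451817, 'cx': 319.8731778850071, 'cy': 202.27823161343105, 'mount': array([[ 4.00729978e-04, -9.66579109e-01, -2.56368224e-01,
         7.32577009e+01],
       [ 9.99999052e-01,  4.97023388e-05,  1.37571010e-03,
         5.33570990e-01],
       [-1.31699055e-03, -2.56368532e-01,  9.66578213e-01,
        -2.04965598e+02],
       [ 0.00000000e+00,  0.00000000e+00,  0.00000000e+00,
         1.00000000e+00]])}
```

View pics/scene0.png

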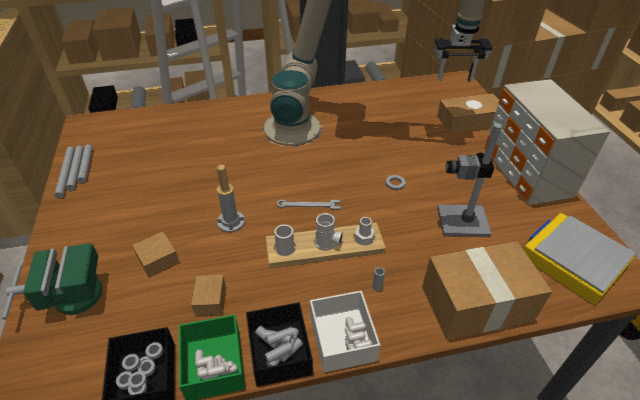

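View pics/top0.png

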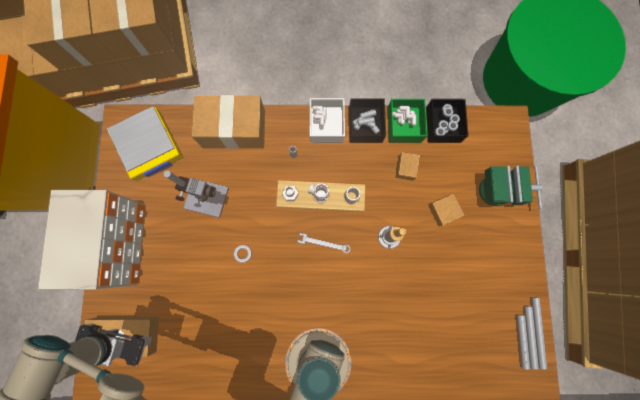

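View pics/wrist0.png

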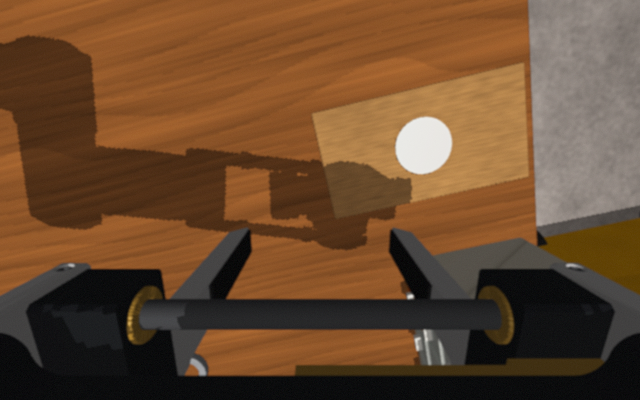

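```bash
cat > h.py <<'E'
import numpy as np, cv2
from scipy.spatial.transform import Rotation as R
from rig import telemetry, imaging, arm
def q2R(q): return R.from_quat([q[1],q[2],q[3],q[0]]).as_matrix()
def cam(n,st=None):
    c=imaging.get_calibration(n)
    K=np.array([[c['fx'],0,c['cx']],[0,c['fy'],c['cy']],[0,0,1]])
    if 'eye' in c: return K,q2R(c['rotation']),np.array(c['eye'])
    st=st or telemetry.sense(); M=np.array(c['mount']); Rt=q2R(st['orientation'])
    return K,Rt@M[:3,:3],Rt@M[:3,3]+st['tool_pos']
def proj(C,P):
    K,Rc,e=C; p=(np.atleast_2d(P)-e)@Rc@K.T; return p[:,:2]/p[:,2:]
def onz(C,uv,z):
    K,Rc,e=C; uv=np.atleast_2d(uv); d=np.c_[uv,np.ones(len(uv))]@np.linalg.inv(K).T@Rc.T
    return e+d*((z-e[2])/d[:,2])[:,None]
def crop(src,dst,x0,y0,x1,y1,s):
    im=cv2.imread(src)[y0:y1,x0:x1]; cv2.imwrite(dst,cv2.resize(im,None,fx=s,fy=s,interpolation=cv2.INTER_CUBIC))
E
python3 - <<'E'
from h import *
crop('pics/top0.png','pics/t_a.png',150,140,420,270,2.9)
crop('pics/scene0.png','pics/s_a.png',200,150,400,280,4)
crop('pics/scene0.png','pics/s_b.png',420,110,520,250,4)
crop('pics/top0.png','pics/t_b.png',270,170,420,260,5)
E
```

```text
(no output)
```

View pics/t_a.png

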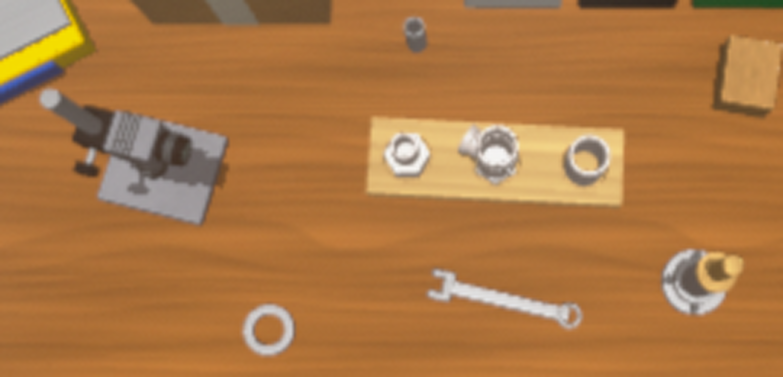

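View pics/s_a.png

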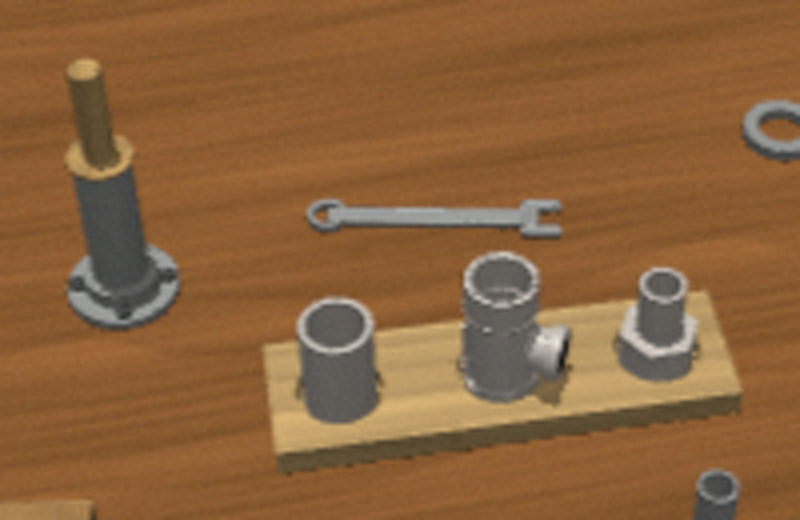

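View pics/s_b.png

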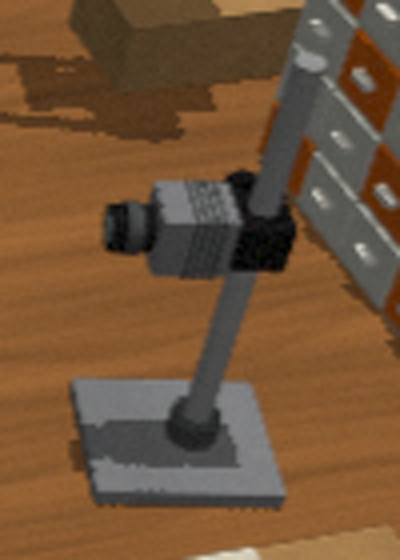

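View pics/t_b.png

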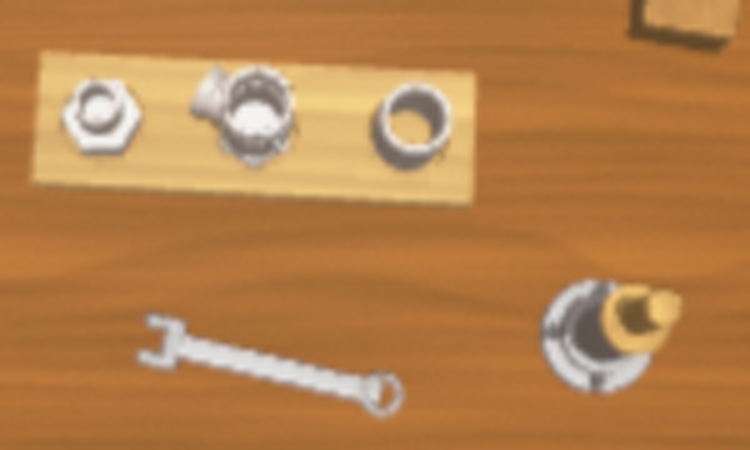

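Run:
```python
from h import *
T,S=cam('top'),cam('scene')
np.set_printoptions(precision=1,suppress=True)
t=lambda L:np.array([[270+(u+.5)/5-.5,170+(v+.5)/5-.5] for u,v in L])
s=lambda L:np.array([[200+(u+.5)/4-.5,150+(v+.5)/4-.5] for u,v in L])
sb=lambda L:np.array([[420+(u+.5)/4-.5,110+(v+.5)/4-.5] for u,v in L])
print('nestT',onz(T,t([(40,52),(475,72),(472,205),(32,183)]),22))
print('nestS',onz(S,s([(705,293),(263,347),(278,455),(740,393)]),22))
print('flange',onz(T,t([(597,336)]),10),onz(S,s([(123,285)]),10))
print('handle',onz(T,t([(665,307)]),220),onz(S,s([(85,70)]),220))
print('guard',onz(T,t([(637,321)]),140),onz(S,s([(98,157)]),140))
print('mouth',onz(T,t([(258,108)]),115),onz(S,s([(501,279)]),115))
print('outl',onz(T,t([(205,93)]),70),onz(S,s([(560,352)]),54))
# camera: foot corners top z=16
ta=lambda L:np.array([[150+(u+.5)/2.9-.5,140+(v+.5)/2.9-.5] for u,v in L])
print('footT',onz(T,ta([(126,108),(228,137),(203,223),(97,198)]),16))
print('footS',onz(S,sb([(70,380),(250,380),(285,493),(95,495)]),16))
print('coltop',onz(T,ta([(50,98)]),356),onz(S,sb([(310,60)]),356))
for z in (150,200,250,300): print(z,'lens',onz(T,ta([(190,150)]),z),onz(S,sb([(112,228)]),z))
```

```text
nestT [[ 656.9  149.7   22. ]
 [ 641.7 -180.3   22. ]
 [ 539.4 -175.6   22. ]
 [ 556.2  153.9   22. ]]
nestS [[ 556.7  155.9   22. ]
 [ 539.2 -172.7   22. ]
 [ 639.2 -176.1   22. ]
 [ 654.6  150.7   22. ]]
flange [[ 442.3 -268.4   10. ]] [[ 444.  -266.8   10. ]]
handle [[ 442.7 -269.4  220. ]] [[ 442.3 -265.5  220. ]]
guard [[ 441.3 -269.4  140. ]] [[ 442.1 -267.6  140. ]]
mouth [[593.8 -13.7 115. ]] [[595.9 -10.4 115. ]]
outl [[614.6  24.1  70. ]] [[617.   27.8  54. ]]
footT [[670.1 471.   16. ]
 [631.3 336.2  16. ]
 [518.  363.4  16. ]
 [550.6 501.   16. ]]
footS [[517.9 368.5  16. ]
 [548.  506.   16. ]
 [662.4 476.3  16. ]
 [634.2 338.9  16. ]]
coltop [[593.9 430.2 356. ]] [[590.1 434.8 356. ]]
150 lens [[585.5 347.7 150. ]] [[496.6 385.  150. ]]
200 lens [[574.9 333.9 200. ]] [[550.2 350.9 200. ]]
250 lens [[564.3 320.  250. ]] [[603.7 316.7 250. ]]
300 lens [[553.7 306.2 300. ]] [[657.2 282.6 300. ]]
```

```bash
cat >> h.py <<'E'
def go(x,y,z,yawdeg=None):
    """print needed shift (cm) in tool axes & turn (deg) ; yawdeg= wanted world angle of tool x"""
    st=telemetry.sense(); Rt=q2R(st['orientation']); d=np.array([x,y,z])-st['tool_pos']
    yaw=np.degrees(np.arctan2(Rt[1,0],Rt[0,0])); s=(Rt.T@d)/10
    tilt=np.degrees(np.arccos(-Rt[2,2]))
    turn=0 if yawdeg is None else -((yawdeg-yaw+180)%360-180)
    print('t%.2f'%st['clock'],'pos',st['tool_pos'].round(1),'yaw %.1f tilt %.2f'%(yaw,tilt),'shift cm',s.round(2),'turn %.1f'%turn,'n=%.1f'%(np.linalg.norm(d)/62.5),'F',st['force'].round(1),'gap %.2f'%st['finger_gap'])
E
python3 -c "
from h import *
go(442,-268,250)"
```

```text
t0.15 pos [129.1 559.9 180.7] yaw 167.0 tilt 0.08 shift cm [-49.1  -73.64  -6.85] turn 0.0 n=14.2 F [ 0.4 -0.3  0.4] gap 1.00
```

Call:
jog_arm(
  rows=[1,-49.1,-73.6,-6.8,0,1,-49.1,-73.6,-6.8,0,1,-49.1,-73.6,-6.8,0,1,-49.1,-73.6,-6.8,0,1,-49.1,-73.6,-6.8,0,1,-49.1,-73.6,-6.8,0,1,-49.1,-73.6,-6.8,0,1,-49.1,-73.6,-6.8,0],
)

```text
clock: 1.15
tool_pos: [305.7, 92.2, 220.1]
orientation: [0.001, 0.113, 0.994, -0.0]
force: [0.9, 1.2, 0.2]
finger_gap: 1.001
```

```bash
python3 -c "
from h import *
go(442,-268,250)"
```

```text
t1.15 pos [305.7  92.2 220.1] yaw 167.0 tilt 0.08 shift cm [-21.37 -32.05  -2.95] turn 0.0 n=6.2 F [0.9 1.2 0.2] gap 1.00
```

Call:
jog_arm(
  rows=[1,-21.4,-32.0,-3.2,0,1,-21.4,-32.0,-3.2,0,1,-21.4,-32.0,-3.2,0,1,-21.4,-32.0,-3.2,0,1,-21.4,-32.0,-3.2,0,1,-21.4,-32.0,-3.2,0,1,-21.4,-32.0,-3.2,0,1,-21.4,-32.0,-3.2,0],
)

```text
clock: 2.15
tool_pos: [442.1, -267.5, 251.8]
orientation: [-0.0, 0.113, 0.994, 0.0]
force: [-0.6, 0.4, 0.4]
finger_gap: 1.001
```

Run:
```python
from h import *
go(442,-268,250)
st=telemetry.sense(); im=imaging.snapshot('wrist'); cv2.imwrite('pics/w1.png',im)
C=cam('wrist',st); print(proj(C,[[442.3,-268,220],[442.3,-268,140],[594.5,-12,115],[442.3,-268,10]]).round(1))
```

```text
t2.15 pos [ 442.1 -267.5  251.8] yaw 167.0 tilt 0.06 shift cm [-0.   -0.05  0.18] turn 0.0 n=0.0 F [-0.6  0.4  0.4] gap 1.00
[[318.4 214.2]
 [318.6 193.6]
 [533.6 256.2]
 [318.8 175.2]]
```

View pics/w1.png

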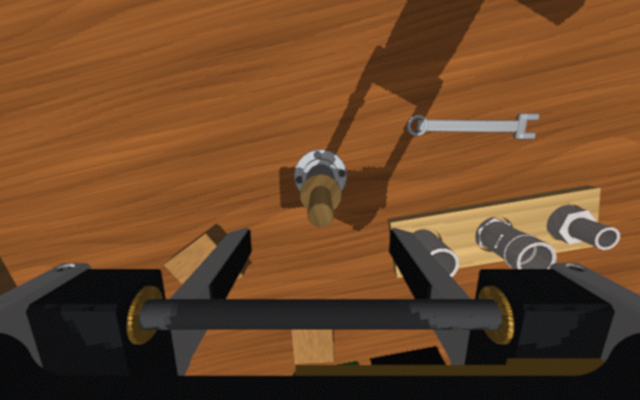

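Call:
jog_arm(
  rows=[1,-0.1,0.1,4,0,1,-0.1,0.1,8.1,0,1,-0.1,0.1,8.1,0,-1,-0.1,0.1,8.1,0,-1,-0.1,0.1,8.1,0,-1,-0.1,0.1,8.1,0,-1,-0.1,0.1,8.1,0,-1,-0.1,0.1,8.1,0],
  grip_force=40,
)

```text
clock: 3.2
tool_pos: [443.0, -265.7, 171.2]
orientation: [-0.0, 0.113, 0.994, 0.0]
force: [-0.8, 1.0, -0.3]
finger_gap: 0.502
```

Run:
```python
from h import *
go(442,-268,171)
st=telemetry.sense(); im=imaging.snapshot('wrist'); cv2.imwrite('pics/w2.png',im)
```

```text
t3.20 pos [ 443.  -265.7  171.2] yaw 167.0 tilt 0.04 shift cm [ 0.04 -0.24  0.02] turn 0.0 n=0.0 F [-0.8  1.  -0.3] gap 0.50
```

View pics/w2.png

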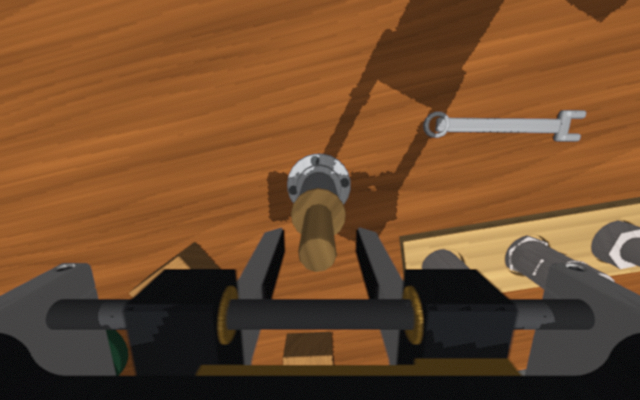

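Call:
jog_arm(
  rows=[-1,0,-0.1,0,0,-1,0,-0.1,0,0,-1,0,-0.1,0,0,-1,0,-0.1,0,0,-1,0,-0.1,0,0],
  grip_force=40,
)

```text
clock: 3.88
tool_pos: [442.7, -266.6, 171.0]
orientation: [-0.0, 0.113, 0.994, 0.0]
force: [0.3, -0.9, -0.5]
finger_gap: 0.248
```

Run:
```python
from h import *
go(442,-268,320)
st=telemetry.sense(); im=imaging.snapshot('wrist'); cv2.imwrite('pics/w3.png',im); print(st['moment'])
```

```text
t3.88 pos [ 442.7 -266.6  171. ] yaw 167.0 tilt 0.06 shift cm [  0.05  -0.14 -14.9 ] turn 0.0 n=2.4 F [ 0.3 -0.9 -0.5] gap 0.25
[-0.06781954 -0.00915567 -0.00949232]
```

View pics/w3.png

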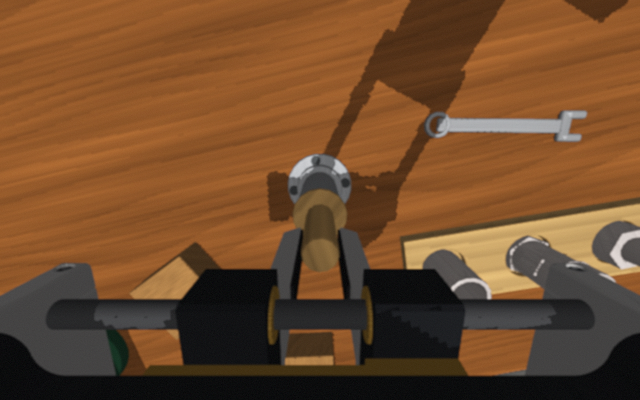

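Call:
jog_arm(
  rows=[-1,0,0,-3,0,-1,0,0,-9,0,-1,0,0,-15,0,-1,0,0,-15,0],
)

```text
clock: 4.42
tool_pos: [444.8, -268.2, 326.0]
orientation: [0.004, 0.113, 0.994, -0.002]
force: [-0.9, -0.8, -1.3]
finger_gap: 0.246
```

Run:
```python
from h import *
go(515,-12,321)
```

```text
t4.42 pos [ 444.8 -268.2  326. ] yaw 167.0 tilt 0.54 shift cm [-1.09 26.54  0.42] turn 0.0 n=4.3 F [-0.9 -0.8 -1.3] gap 0.25
```

Call:
jog_arm(
  rows=[-1,-1.1,26.5,0.4,0,-1,-1.1,26.5,0.4,0,-1,-1.1,26.5,0.4,0,-1,-1.1,26.5,0.4,0,-1,-1.1,26.5,0.4,0,-1,-1.1,26.5,0.4,0,-1,-1.1,26.5,0.4,0],
)

```text
clock: 5.3
tool_pos: [514.5, -13.9, 320.6]
orientation: [0.004, 0.114, 0.994, -0.003]
force: [-0.1, 0.3, -1.5]
finger_gap: 0.25
```

Run:
```python
from h import *
go(595,-12,321)
st=telemetry.sense(); im=imaging.snapshot('wrist'); cv2.imwrite('pics/w4.png',im)
C=cam('wrist',st); tp=st['tool_pos'];zt=q2R(st['orientation'])[:,2]
print(proj(C,[[594.5,-12,115],[594.5+26,-12,115],tp+zt*156]).round(1))
crop('pics/w4.png','pics/w4c.png',220,150,420,300,4)
im=imaging.snapshot('top'); cv2.imwrite('pics/top4.png',im); crop('pics/top4.png','pics/top4c.png',270,150,420,260,5)
```

```text
t5.30 pos [514.5 -13.9 320.6] yaw 166.9 tilt 0.51 shift cm [-7.8   2.    0.02] turn 0.0 n=1.3 F [-0.1  0.3 -1.5] gap 0.25
[[332.7 227.4]
 [336.2 242.7]
 [319.1 185.6]]
```

View pics/w4.png

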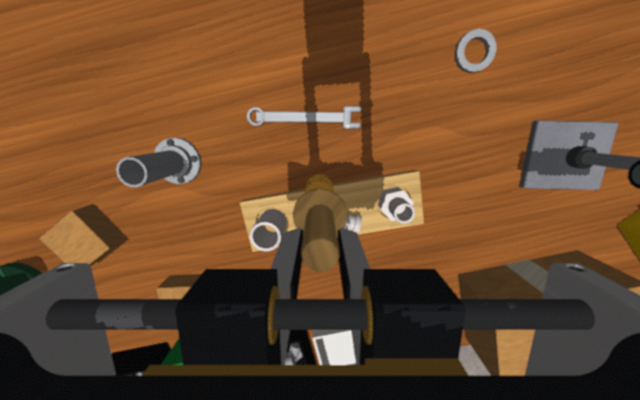

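View pics/w4c.png

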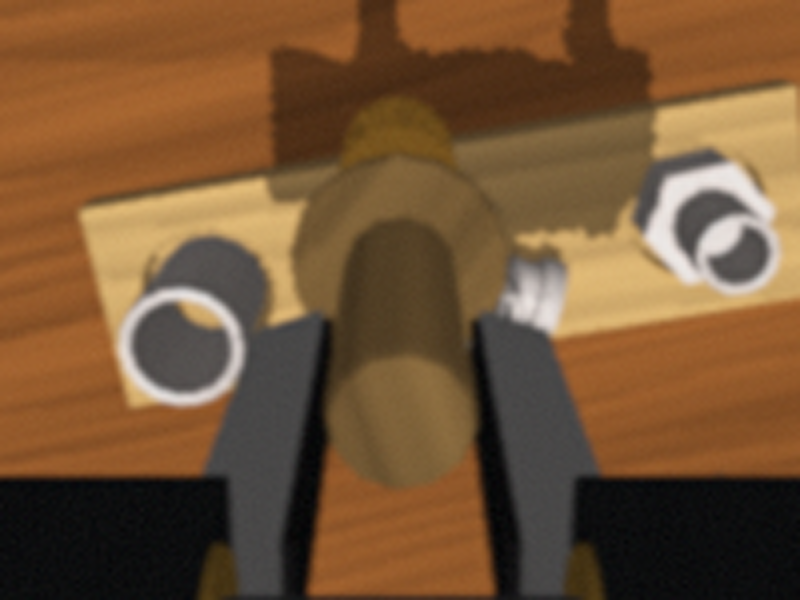

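Run:
```python
from h import *
crop('pics/w1.png','pics/w1c.png',460,200,620,290,5)
```

```text
(no output)
```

View pics/w1c.png

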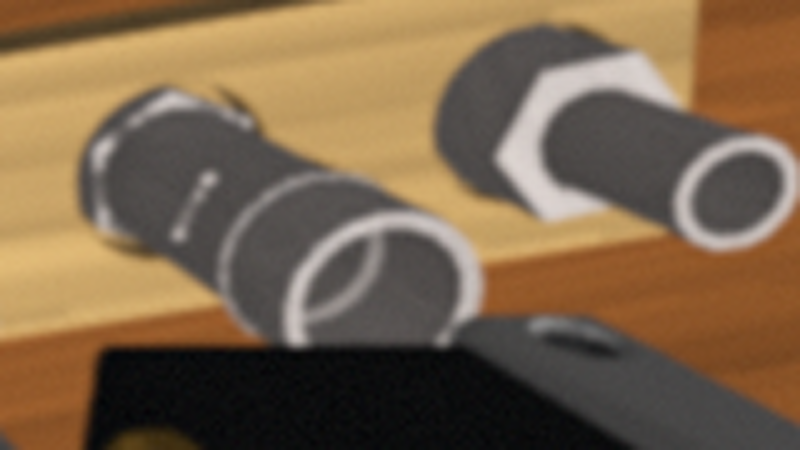

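View pics/top4c.png

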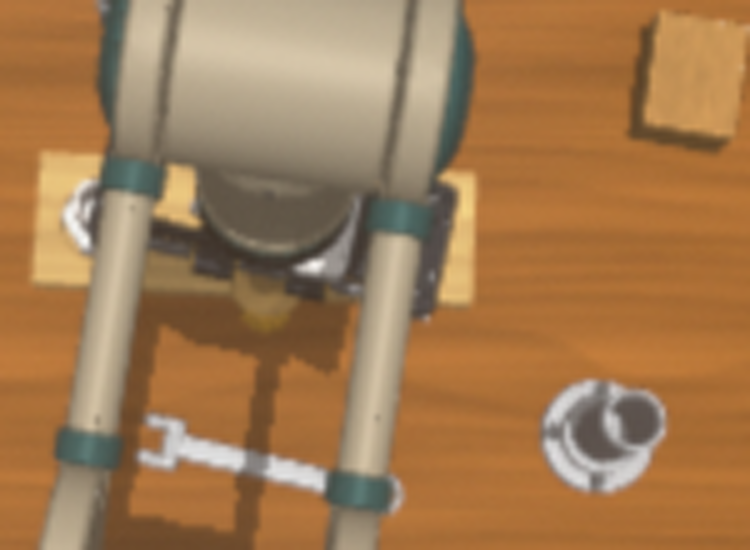

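Run:
```python
from h import *
from scipy.optimize import least_squares
st=dict(tool_pos=np.array([442.1,-267.5,251.8]),orientation=np.array([0,.1132,.99358,0]))
C=cam('wrist',st)
a=np.linspace(0,2*np.pi,361)
def ext(c,r,z): 
    p=proj(C,np.c_[c[0]+r*np.cos(a),c[1]+r*np.sin(a),0*a+z]); return p
def f(c):
    p=ext(c,26,115); return [p[:,0].min()-516.9,p[:,0].max()-556.4,p[:,1].min()-242.2]
r=least_squares(f,[594,-12]); print(r.x,r.fun)
def g(c):
    p=ext(c,17,90); return [p[:,0].min()-(460+674/5),p[:,0].max()-(460+797/5),p[:,1].min()-(200+135/5),p[:,1].max()-(200+249/5)]
r=least_squares(g,[600,100]); print('reducer',r.x,r.fun)
```

```text
[601.63144242  -8.44905431] [-0.22607086  0.22462709  0.00863825]
reducer [606.59672267 106.09001484] [-0.30141776  0.29982244  0.00452033  0.00281462]
```

```bash
python3 -c "
from h import *
go(560,-78,321,167)"
```

```text
t5.40 pos [514.7 -14.1 321. ] yaw 166.9 tilt 0.53 shift cm [-5.86 -5.2   0.07] turn -0.1 n=1.3 F [ 0.3  0.6 -1.4] gap 0.24
```

Call:
jog_arm(
  rows=[-1,-3,-2.6,0,0,-1,-5.9,-5.2,0,0,-1,-5.9,-5.2,0,0,-1,-5.9,-5.2,0,0],
)

```text
clock: 5.9
tool_pos: [559.7, -78.8, 321.5]
orientation: [0.003, 0.115, 0.993, -0.002]
force: [-0.7, 0.1, -0.0]
finger_gap: 0.248
```

Run:
```python
from h import *
go(597,-11.5,321)
st=telemetry.sense(); im=imaging.snapshot('wrist'); cv2.imwrite('pics/w5.png',im)
print(st['tool_pos'].tolist(),st['orientation'].tolist())
C=cam('wrist',st); 
print(proj(C,[[597,-11.5,115]]).round(1))
crop('pics/w5.png','pics/w5c.png',260,140,460,290,4)
```

```text
t5.90 pos [559.7 -78.8 321.5] yaw 166.8 tilt 0.47 shift cm [-2.09  7.4   0.04] turn 0.0 n=1.2 F [-0.7  0.1 -0. ] gap 0.25
[559.7484781987617, -78.75637335021351, 321.54807593323994] [0.003434416787668054, 0.11499519912028912, 0.9933576809866199, -0.002196949134204773]
[[369.2 191.6]]
```

View pics/w5c.png

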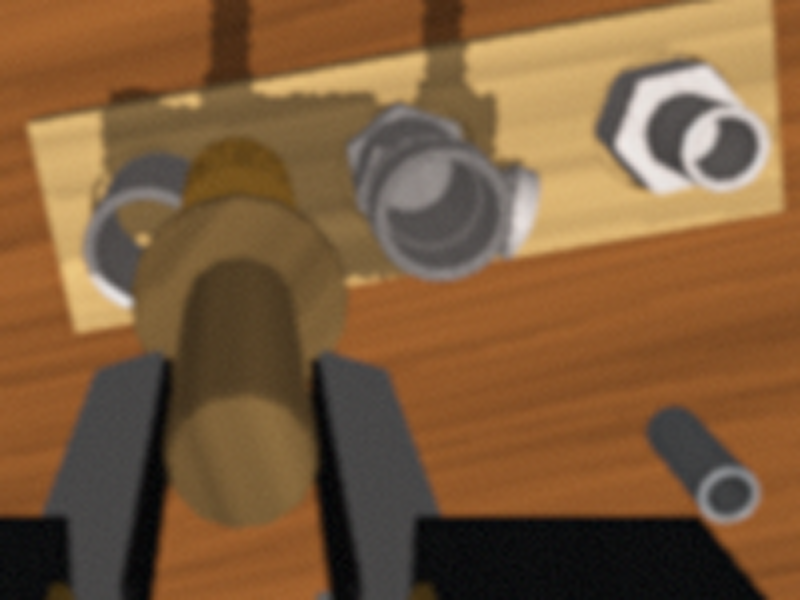

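Run:
```python
from h import *
st=telemetry.sense(); zt=q2R(st['orientation'])[:,2]; print(zt)
go(598-zt[0]*156,-11-zt[1]*156,290)
```

```text
[ 0.00673227 -0.00530043 -0.99996329]
t5.95 pos [559.7 -78.2 321.8] yaw 166.8 tilt 0.49 shift cm [-2.06  7.49  3.17] turn 0.0 n=1.3 F [ 0.3  1.4 -1.1] gap 0.25
```

Call:
jog_arm(
  rows=[-1,-1,3.7,0,0,-1,-2.1,7.5,0,0,-1,-2.1,7.5,1,0,-1,-2.1,7.5,3,0,-1,-2.1,7.5,3,0],
)

```text
clock: 6.58
tool_pos: [595.4, -10.2, 290.2]
orientation: [0.002, 0.114, 0.993, -0.003]
force: [-0.2, -0.4, -1.9]
finger_gap: 0.251
```

Run:
```python
from h import *
st=telemetry.sense(); zt=q2R(st['orientation'])[:,2]; print(zt, st['tool_pos']+zt*156)
go(598-zt[0]*156,-11-zt[1]*156,184)
im=imaging.snapshot('scene'); cv2.imwrite('pics/s6.png',im); crop('pics/s6.png','pics/s6c.png',240,140,400,260,5)
im=imaging.snapshot('wrist'); cv2.imwrite('pics/w6.png',im); crop('pics/w6.png','pics/w6c.png',220,150,420,300,4)
```

```text
[ 0.00272423 -0.00535443 -0.99998195] [595.80423775 -11.07751348 134.20483616]
t6.58 pos [595.4 -10.2 290.2] yaw 166.9 tilt 0.34 shift cm [-0.17  0.11 10.62] turn 0.0 n=1.7 F [-0.2 -0.4 -1.9] gap 0.25
```

View pics/s6c.png

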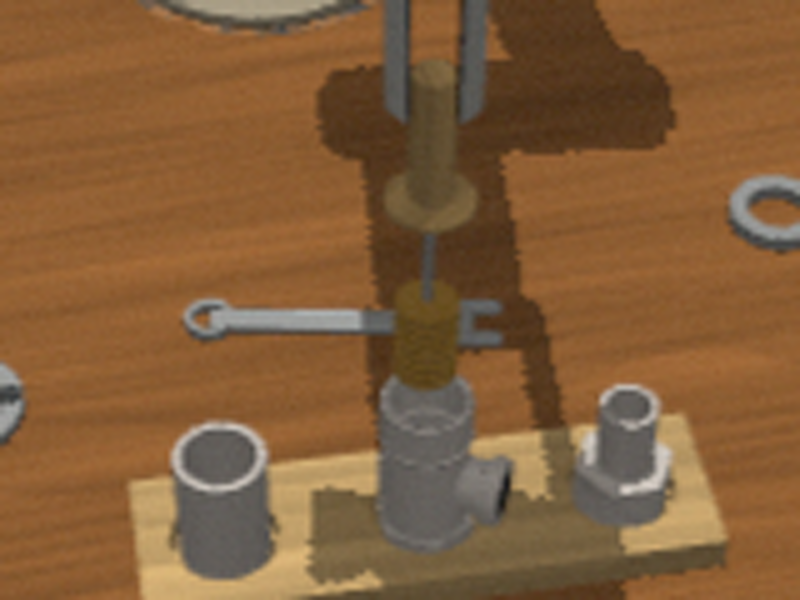

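View pics/w6c.png

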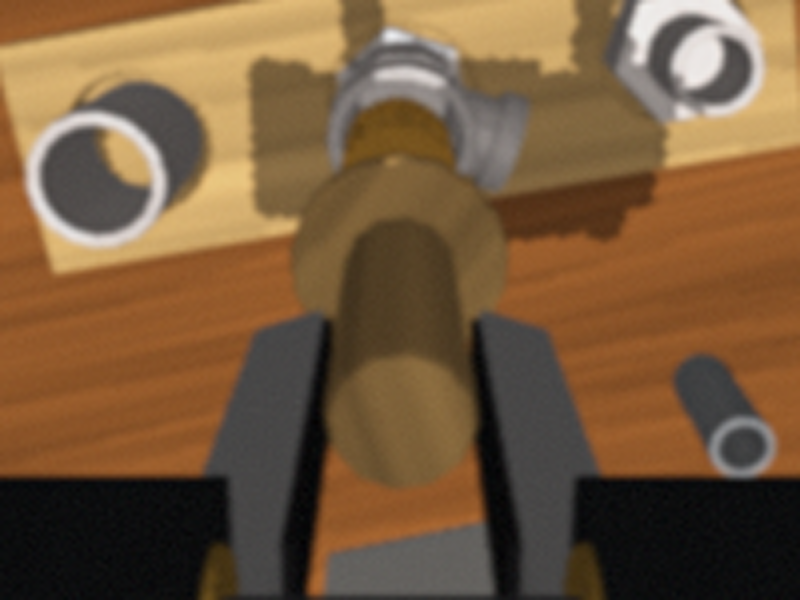

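Call:
jog_arm(
  rows=[-1,-0.15,0,1.5,0,-1,-0.15,0,4.5,0,-1,-0.15,0,8,0,-1,-0.15,0,10.4,0,-1,-0.15,0,10.4,0],
)

```text
clock: 7.3
tool_pos: [597.3, -11.5, 185.9]
orientation: [0.001, 0.115, 0.993, -0.002]
force: [-0.5, 0.3, -1.0]
finger_gap: 0.251
```

Run:
```python
from h import *
st=telemetry.sense(); zt=q2R(st['orientation'])[:,2]; print(zt, st['tool_pos']+zt*156,st['moment'])
go(598-zt[0]*156,-11-zt[1]*156,182)
```

```text
[ 0.00201784 -0.00509181 -0.999985  ] [597.61568912 -12.31602288  29.88898898] [ 0.06847716 -0.06170858  0.03277897]
t7.30 pos [597.3 -11.5 185.9] yaw 166.8 tilt 0.31 shift cm [-0.01  0.14  0.39] turn 0.0 n=0.1 F [-0.5  0.3 -1. ] gap 0.25
```

Call:
jog_arm(
  rows=[-1,0,0.1,0.3,0,-1,0,0.1,0.5,0,-1,0,0.1,0.5,0],
)

```text
clock: 7.68
tool_pos: [598.2, -10.6, 182.0]
orientation: [0.002, 0.115, 0.993, -0.002]
force: [-0.2, 0.8, 0.8]
finger_gap: 0.245
```

Call:
jog_arm(
  rows=[-1,0,0,0.25,0,-1,0,0,0.25,0,-1,0,0,0.25,0],
)

```text
clock: 8.05
tool_pos: [599.3, -10.9, 181.9]
orientation: [0.004, 0.115, 0.993, -0.003]
force: [-0.5, -0.2, 7.4]
finger_gap: 0.247
```

Call:
jog_arm(
  rows=[-1,0.1,0,-4,0,-1,0.1,0,-9.2,0,-1,0.1,0,-9.2,0,-1,0.1,0,-9.2,0],
)

```text
clock: 8.55
tool_pos: [597.1, -10.0, 273.2]
orientation: [0.004, 0.115, 0.993, -0.003]
force: [0.2, -0.1, -1.7]
finger_gap: 0.244
```

Run:
```python
from h import *
st=telemetry.sense(); zt=q2R(st['orientation'])[:,2]; print(zt, st['tool_pos']+zt*156,st['moment'])
go(598-zt[0]*156,-11-zt[1]*156,182)
im=imaging.snapshot('scene'); cv2.imwrite('pics/s7.png',im); crop('pics/s7.png','pics/s7c.png',240,140,400,260,5)
```

```text
[ 0.00708752 -0.00595345 -0.99995716] [598.20182943 -10.91844129 117.22443393] [0.07668926 0.02068153 0.02857363]
t8.55 pos [597.1 -10.  273.2] yaw 166.8 tilt 0.53 shift cm [0.09 0.03 9.12] turn 0.0 n=1.5 F [ 0.2 -0.1 -1.7] gap 0.24
```

View pics/s7c.png

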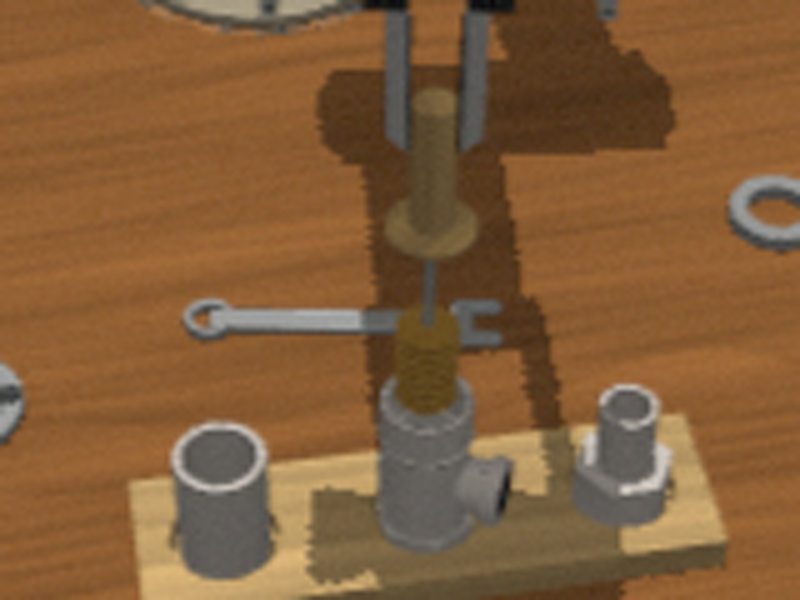

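Call:
jog_arm(
  rows=[-1,0.1,0,4,0,-1,0.1,0,8,0,-1,0.1,0,9,0,-1,0.1,0,9.3,0,-1,0.1,0,9.3,0,-1,0.1,0,9.3,0],
)

```text
clock: 9.35
tool_pos: [595.9, -10.5, 181.1]
orientation: [0.003, 0.115, 0.993, -0.003]
force: [-1.5, -0.6, 10.0]
finger_gap: 0.252
```

Call:
jog_arm(
  rows=[-1,-0.2,0,-4,0,-1,-0.2,0,-9.3,0,-1,-0.2,0,-14.2,0,-1,-0.2,0,-14.2,0],
)

```text
clock: 9.85
tool_pos: [598.6, -10.3, 326.5]
orientation: [0.006, 0.115, 0.993, -0.003]
force: [0.3, -0.1, -1.9]
finger_gap: 0.249
```

Run:
```python
from h import *
st=telemetry.sense(); zt=q2R(st['orientation'])[:,2]; print(zt, st['tool_pos']+zt*156)
go(443,-267,322)
```

```text
[ 0.0121899  -0.00728637 -0.99989915] [600.53408272 -11.39433844 170.53942277]
t9.85 pos [598.6 -10.3 326.5] yaw 166.8 tilt 0.81 shift cm [  9.31 -28.54   0.45] turn 0.0 n=4.8 F [ 0.3 -0.1 -1.9] gap 0.25
```

Call:
jog_arm(
  rows=[-1,9.3,-28.5,0,0,-1,9.3,-28.5,0,0,-1,9.3,-28.5,0,0,-1,9.3,-28.5,0,0,-1,9.3,-28.5,0,0,-1,9.3,-28.5,0,0,-1,9.3,-28.5,0,0],
)

```text
clock: 10.72
tool_pos: [442.7, -265.7, 324.7]
orientation: [0.005, 0.115, 0.993, -0.002]
force: [0.2, 0.6, -0.6]
finger_gap: 0.246
```

Run:
```python
from h import *
st=telemetry.sense(); zt=q2R(st['orientation'])[:,2]; print(zt, st['tool_pos']+zt*156)
go(443-zt[0]*156,-267-zt[1]*156,305,167)
im=imaging.snapshot('wrist'); cv2.imwrite('pics/w8.png',im); crop('pics/w8.png','pics/w8c.png',220,150,420,300,4)
im=imaging.snapshot('scene'); cv2.imwrite('pics/s8.png',im); crop('pics/s8.png','pics/s8c.png',170,120,310,240,5)
im=imaging.snapshot('top'); cv2.imwrite('pics/top8.png',im); crop('pics/top8.png','pics/top8c.png',270,150,430,270,5)
print(proj(cam('wrist',st),[[443,-267,135],[443+18,-267,135],[443,-267-18,135]]))
```

```text
[ 0.00997591 -0.00427303 -0.99994111] [ 444.21255597 -266.36122076  168.74888736]
t10.72 pos [ 442.7 -265.7  324.7] yaw 166.8 tilt 0.62 shift cm [ 0.12 -0.09  1.97] turn -0.2 n=0.3 F [ 0.2  0.6 -0.6] gap 0.25
[[318.51918812 179.85686347]
 [321.40222537 191.90881156]
 [306.17832859 182.70491901]]
```

View pics/w8c.png

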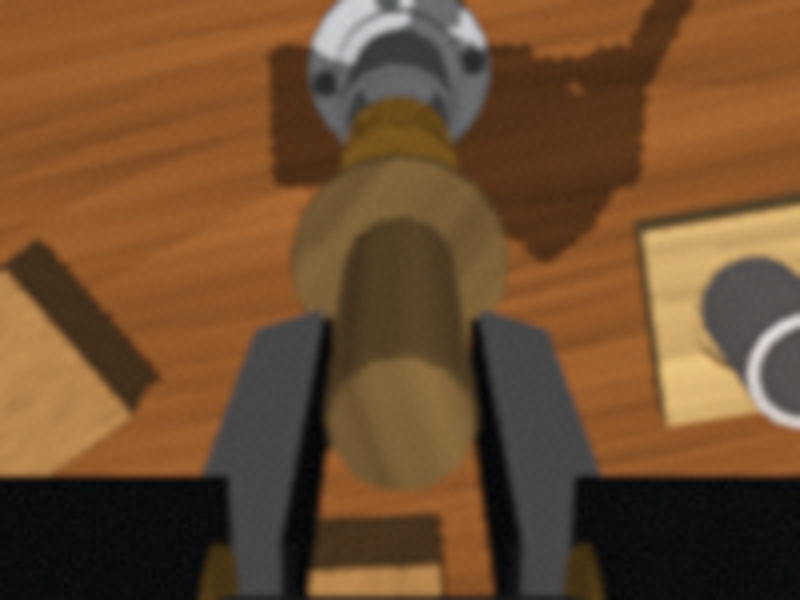

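View pics/s8c.png

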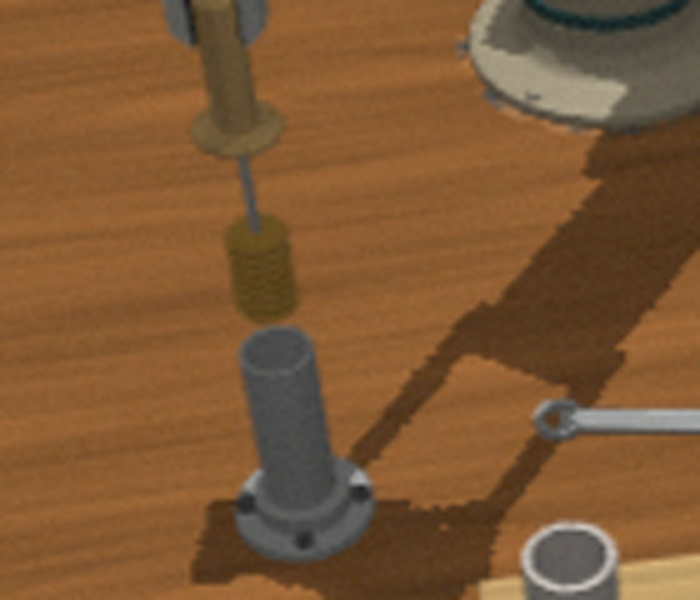

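View pics/top8c.png

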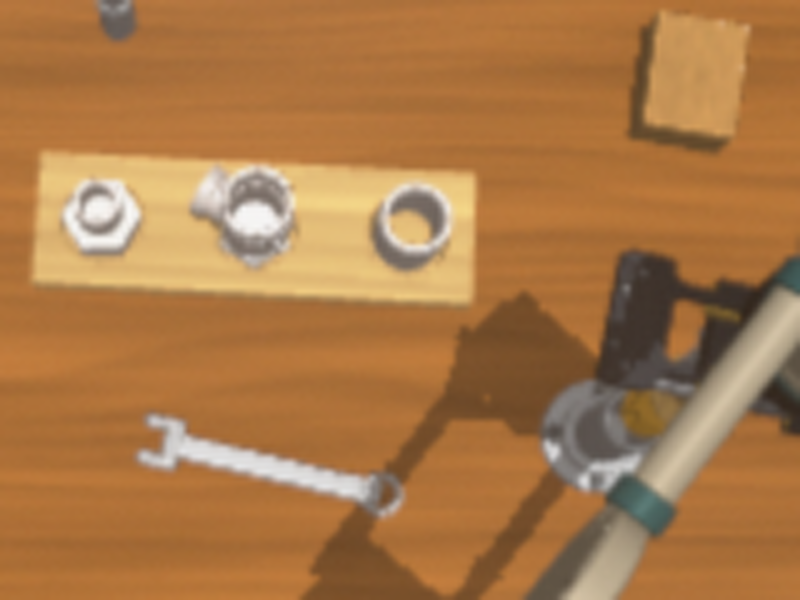

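Run:
```python
from h import *
print(onz(cam('scene'),[[170+278.5/5-.5,120+352.5/5-.5]],135), onz(cam('scene'),[[170+304/5-.5,120+504/5-.5]],10))
print(onz(cam('top'),[[270+597/5-.5,150+436/5-.5]],10))
```

```text
[[ 441.89151497 -265.25697553  135.        ]] [[ 441.56001695 -266.78630814   10.        ]]
[[ 442.63804117 -268.00143087   10.        ]]
```

Call:
jog_arm(
  rows=[-1,0.15,-0.06,0,0,-1,0.15,-0.06,2,0,-1,0.15,-0.06,4,0,-1,0.15,-0.06,5.5,0,-1,0.15,-0.06,5.5,0],
)

```text
clock: 11.5
tool_pos: [442.2, -264.9, 269.7]
orientation: [0.005, 0.113, 0.994, -0.002]
force: [-0.7, -0.5, -1.7]
finger_gap: 0.248
```

Run:
```python
from h import *
st=telemetry.sense(); zt=q2R(st['orientation'])[:,2]; print(zt, st['tool_pos']+zt*156)
go(442.7,-266.7,171,167)
```

```text
[ 0.00948636 -0.00441928 -0.99994524] [ 443.66448825 -265.60232602  113.74795214]
t11.50 pos [ 442.2 -264.9  269.7] yaw 167.0 tilt 0.60 shift cm [ 0.01 -0.14  9.87] turn -0.0 n=1.6 F [-0.7 -0.5 -1.7] gap 0.25
```

Call:
jog_arm(
  rows=[-1,0,-0.1,3.5,0,-1,0,-0.1,7,0,-1,0,-0.1,9.3,0,-1,0,-0.1,9.6,0,-1,0,-0.1,9.6,0],
)

```text
clock: 12.12
tool_pos: [443.7, -266.9, 174.9]
orientation: [0.006, 0.113, 0.994, -0.002]
force: [-0.1, 0.1, -0.8]
finger_gap: 0.25
```

Run:
```python
from h import *
go(442.7,-266.7,171,167)
im=imaging.snapshot('wrist'); cv2.imwrite('pics/w9.png',im)
im=imaging.snapshot('scene'); cv2.imwrite('pics/s9.png',im); crop('pics/s9.png','pics/s9c.png',170,120,310,240,5)
```

```text
t12.12 pos [ 443.7 -266.9  174.9] yaw 167.0 tilt 0.71 shift cm [ 0.1  -0.    0.39] turn -0.0 n=0.1 F [-0.1  0.1 -0.8] gap 0.25
```

View pics/s9c.png

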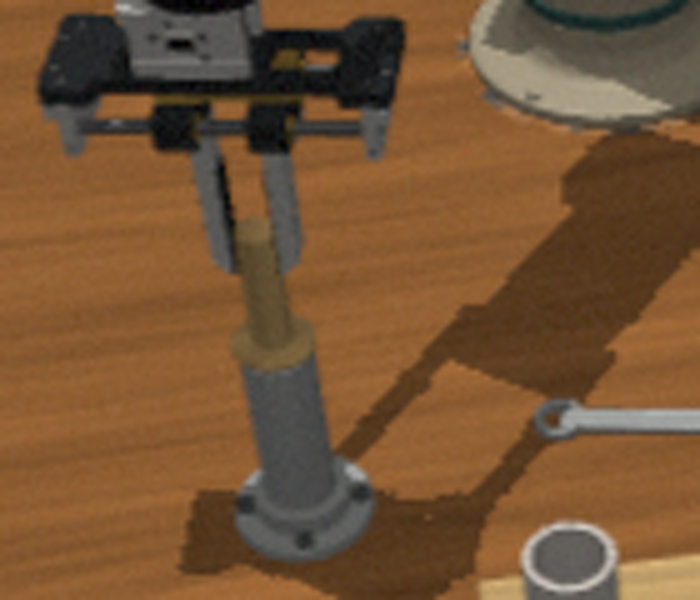

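Nearly seated; finish lowering with force check, then release.

Call:
jog_arm(
  rows=[-1,0.1,0,0.3,0,-1,0.1,0,0.5,0,-1,0.1,0,0.5,0],
)

```text
clock: 12.6
tool_pos: [443.0, -267.0, 170.4]
orientation: [0.006, 0.113, 0.994, -0.003]
force: [0.5, -0.2, -1.4]
finger_gap: 0.247
```

Call:
jog_arm(
  rows=[-1,0,0,0.2,0,-1,0,0,0.2,0],
)

```text
clock: 12.85
tool_pos: [443.6, -267.3, 170.2]
orientation: [0.007, 0.113, 0.994, -0.003]
force: [-0.6, 0.9, 7.5]
finger_gap: 0.249
```

Seated (7.5 N). Release and back up.

Call:
jog_arm(
  rows=[0,0,0,0,0,0,0,0,0,0,0.6,0,0,0,0,1,0,0,0,0,1,0,0,-1,0,1,0,0,-6,0,1,0,0,-12,0,1,0,0,-12,0],
)

```text
clock: 13.85
tool_pos: [444.3, -268.2, 296.0]
orientation: [0.012, 0.113, 0.993, -0.006]
force: [-0.6, 0.3, 0.3]
finger_gap: 0.993
```

Run:
```python
from h import *
go(540,-11,290,167)
im=imaging.snapshot('scene'); cv2.imwrite('pics/s10.png',im); crop('pics/s10.png','pics/s10c.png',170,120,310,240,5)
```

```text
t13.85 pos [ 444.3 -268.2  296. ] yaw 167.0 tilt 1.57 shift cm [-3.52 27.22  0.43] turn -0.0 n=4.4 F [-0.6  0.3  0.3] gap 0.99
```

View pics/s10c.png

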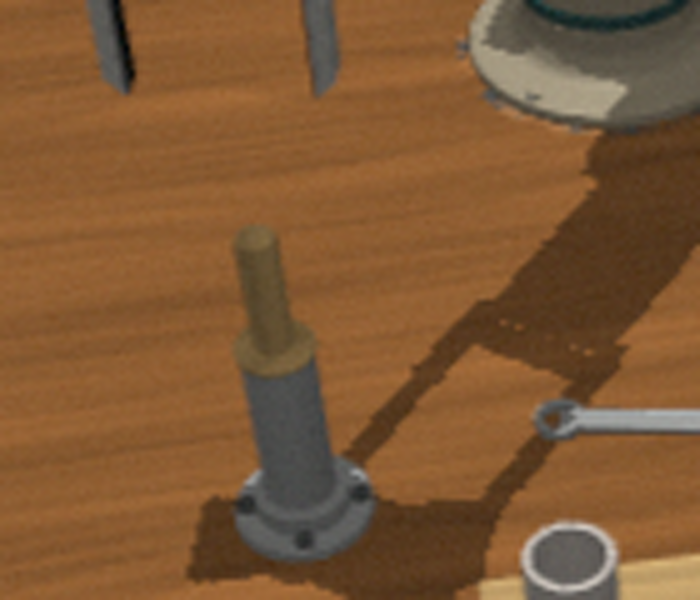

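Run:
```python
from h import *
go(540,-11,290,167)
st=telemetry.sense(); print(q2R(st['orientation'])[:,2])
imaging.snapshot('top'); go(540,-11,290,167)
imaging.snapshot('top'); go(540,-11,290,167)
```

```text
t13.90 pos [ 443.  -267.2  293. ] yaw 167.0 tilt 1.26 shift cm [-3.67 27.15  0.19] turn -0.0 n=4.4 F [ 0.2 -0.1 -1.2] gap 1.00
[ 0.01863265 -0.01154176 -0.99975978]
t13.95 pos [ 442.1 -266.5  290.9] yaw 167.0 tilt 1.02 shift cm [-3.79e+00  2.71e+01  2.00e-02] turn -0.0 n=4.4 F [ 0.  -0.3 -0.4] gap 1.00
t14.00 pos [ 441.5 -266.   289.7] yaw 167.0 tilt 0.87 shift cm [-3.85 27.07 -0.09] turn -0.0 n=4.4 F [-0.2 -0.3 -0.1] gap 1.00
```

Call:
jog_arm(
  rows=[1,-3.8,27.1,-5,0,1,-3.8,27.1,-5,0,1,-3.8,27.1,-5,0,1,-3.8,27.1,-5,0,1,-3.8,27.1,-5,0,1,-3.8,27.1,-5,0,1,-3.8,27.1,-5,0],
)

```text
clock: 14.88
tool_pos: [538.1, -10.9, 337.7]
orientation: [0.006, 0.114, 0.994, -0.003]
force: [-0.5, 1.4, 0.7]
finger_gap: 1.001
```

Run:
```python
from h import *
go(598,-11,240,167)
st=telemetry.sense(); im=imaging.snapshot('wrist'); cv2.imwrite('pics/w11.png',im); crop('pics/w11.png','pics/w11c.png',240,140,440,290,4)
print(st['tool_pos'].tolist(),st['orientation'].tolist())
C=cam('wrist',st);print(proj(C,[[598,-11,115]]))
```

```text
t14.88 pos [538.1 -10.9 337.7] yaw 167.0 tilt 0.73 shift cm [-5.72  1.39  9.83] turn -0.0 n=1.8 F [-0.5  1.4  0.7] gap 1.00
[538.111621198884, -10.863006410683411, 337.6980480879174] [0.005515353922067553, 0.1135278470362571, 0.9935142292698556, -0.0032380637349347626]
[[328.33236282 211.69806638]]
```

View pics/w11.png

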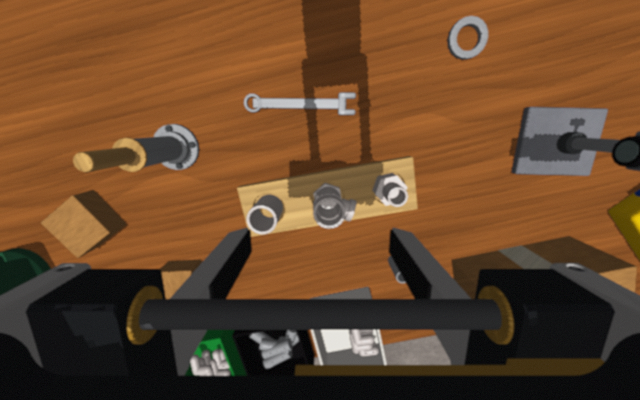

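View pics/w11c.png

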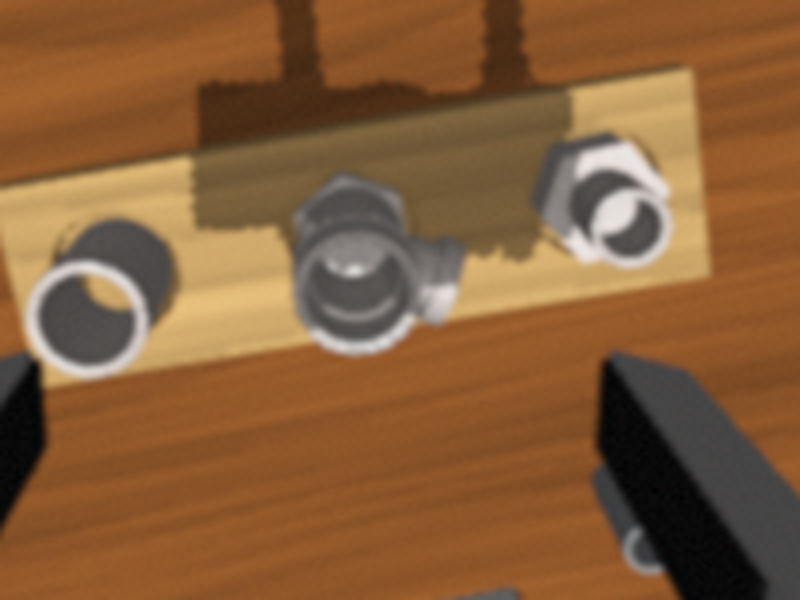

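```bash
cat >> h.py <<'E'
def body(img,C,x,y,z,yawdeg,col,tilt=(0,0)):
    a=np.linspace(0,2*np.pi,73); c,s=np.cos(np.radians(yawdeg)),np.sin(np.radians(yawdeg))
    Rz=np.array([[c,-s,0],[s,c,0],[0,0,1]])
    sets=[np.c_[26*np.cos(a),26*np.sin(a),0*a+105],np.c_[26*np.cos(a),26*np.sin(a),0*a+76],
      np.c_[0*a+46,20*np.cos(a),44+20*np.sin(a)],np.c_[29*np.cos(a[::12]),29*np.sin(a[::12]),0*a[::12]+13]]
    for P in sets:
        p=proj(C,P@Rz.T+[x,y,z]); cv2.polylines(img,[((p+.5)*SC-.5-OFF).round().astype(int)],False,col,1)
def ov(src,dst,C,poses,box,sc,lens=[]):
    global SC,OFF
    SC=sc; OFF=np.array(box[:2])*sc
    im=cv2.resize(cv2.imread(src)[box[1]:box[3],box[0]:box[2]],None,fx=sc,fy=sc,interpolation=cv2.INTER_CUBIC)
    for (p,col) in poses: body(im,C,*p,col)
    for (P,col) in lens:
        p=proj(C,P); cv2.polylines(im,[((p+.5)*SC-.5-OFF).round().astype(int)],False,col,1)
    cv2.imwrite(dst,im)
E
python3 - <<'E'
from h import *
st=dict(tool_pos=np.array([538.11,-10.86,337.7]),orientation=np.array([0.0055154,0.113528,0.993514,-0.003238]))
C=cam('wrist',st)
ov('pics/w11.png','pics/o1.png',C,[((599.5,-10,10,60),(0,0,255)),((599.5,-10,10,70),(0,255,0))],(290,170,390,240),8)
ov('pics/scene0.png','pics/o2.png',cam('scene'),[((596,-10.5,10,60),(0,0,255)),((596,-10.5,10,70),(0,255,0))],(300,200,370,260),10)
E
```

```text
(no output)
```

View pics/o1.png

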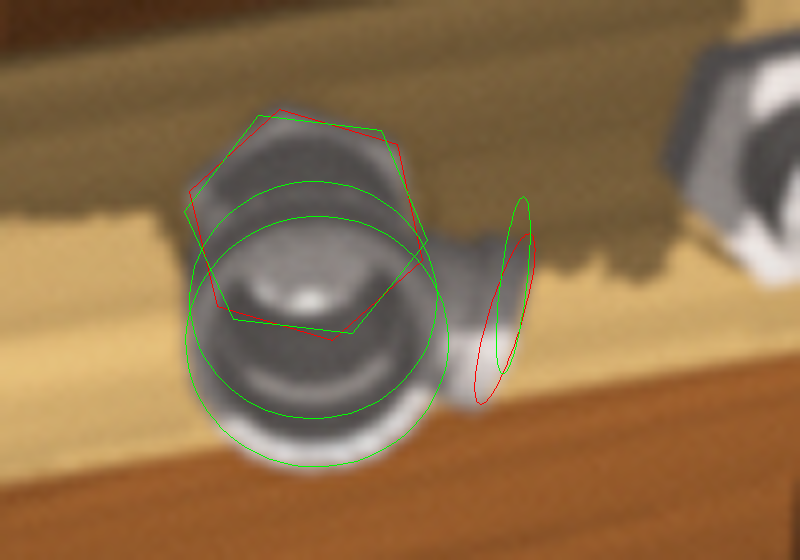

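View pics/o2.png

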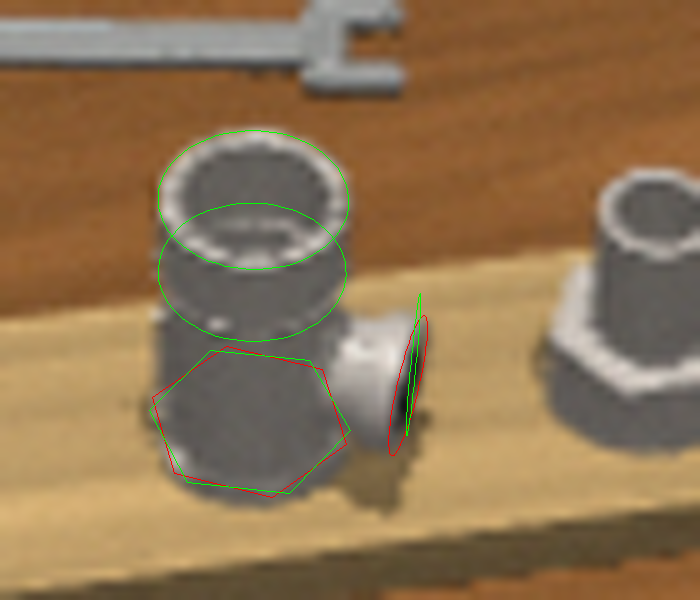

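Call:
jog_arm(
  rows=[1,-5.8,1.4,0,0,1,-5.8,1.4,0,0,1,-5.8,1.4,0,0,1,-5.8,1.4,6,0,1,-5.8,1.4,12,0],
)

```text
clock: 15.55
tool_pos: [598.5, -12.4, 219.1]
orientation: [0.008, 0.114, 0.993, -0.003]
force: [1.2, 0.1, -0.4]
finger_gap: 0.996
```

Run:
```python
from h import *
go(599,-10.5,200,167)
st=telemetry.sense(); print(q2R(st['orientation'])[:,2])
```

```text
t15.55 pos [598.5 -12.4 219.1] yaw 166.9 tilt 0.96 shift cm [0.03 0.2  1.91] turn -0.1 n=0.3 F [ 1.2  0.1 -0.4] gap 1.00
[ 0.01461367 -0.00831128 -0.99985867]
```

Run:
```python
from h import *
for i in range(3):
    im=imaging.snapshot('wrist'); go(599,-10.5,86,167)
    st=telemetry.sense(); print(q2R(st['orientation'])[:,2])
cv2.imwrite('pics/w12.png',im)
```

```text
t15.60 pos [590.1 -11.3 208.2] yaw 166.9 tilt 0.52 shift cm [-0.92  0.36 12.21] turn -0.1 n=2.0 F [-5.   0.3 -7.1] gap 1.00
[-0.0073868  -0.00536526 -0.99995832]
t15.65 pos [591.3 -11.4 211.8] yaw 166.9 tilt 0.46 shift cm [-0.78  0.35 12.58] turn -0.1 n=2.0 F [-0.7  1.1 -0.2] gap 1.00
[-0.00581953 -0.0055683  -0.99996756]
t15.70 pos [595.4 -11.8 216.6] yaw 166.9 tilt 0.44 shift cm [-0.26  0.29 13.06] turn -0.1 n=2.1 F [ 0.3 -0.7  0.9] gap 1.00
[ 0.00361138 -0.00684528 -0.99997005]
```

View pics/w12.png

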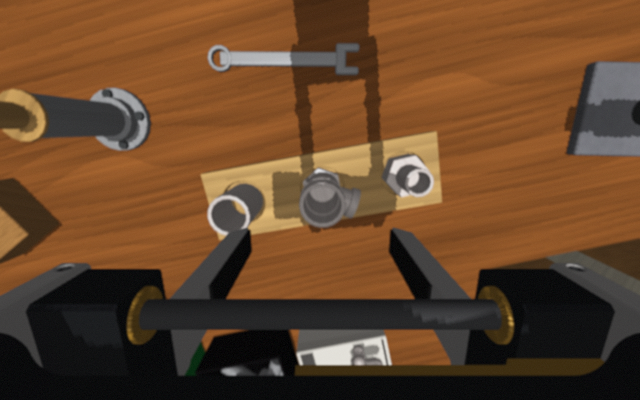

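Call:
jog_arm(
  rows=[1,-0.3,0.3,0,0,1,-0.3,0.3,3,0,1,-0.3,0.3,7,0,1,-0.3,0.3,11,0,1,-0.3,0.3,13,0,1,-0.3,0.3,13,0,1,-0.3,0.3,13,0],
)

```text
clock: 16.58
tool_pos: [602.2, -10.7, 89.6]
orientation: [0.005, 0.114, 0.993, -0.003]
force: [0.3, -0.3, 0.1]
finger_gap: 1.001
```

Run:
```python
from h import *
im=imaging.snapshot('wrist'); go(599,-10.5,86,167)
st=telemetry.sense(); print(q2R(st['orientation'])[:,2])
cv2.imwrite('pics/w13.png',im)
```

```text
t16.62 pos [601.9 -10.7  89.4] yaw 166.9 tilt 0.66 shift cm [ 0.29 -0.04  0.34] turn -0.1 n=0.1 F [-0.6 -0.4 -0.3] gap 1.00
[ 0.00882341 -0.00745534 -0.99993328]
```

View pics/w13.png

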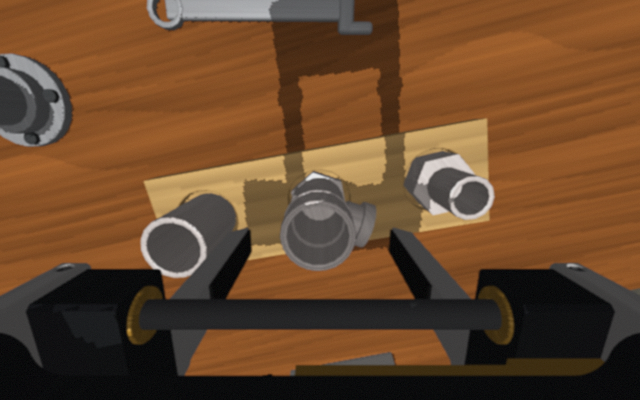

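Call:
jog_arm(
  rows=[0.5,0.4,-0.1,0.4,0,0.3,0.4,-0.1,0.4,0,-1,0.4,-0.1,0.4,0,-1,0.4,-0.1,0.4,0,-1,0.4,-0.1,0.4,0,-1,0.4,-0.1,0.4,0],
  grip_force=45,
)

```text
clock: 17.38
tool_pos: [597.8, -11.0, 85.4]
orientation: [0.005, 0.114, 0.993, -0.003]
force: [-0.9, -0.6, 0.7]
finger_gap: 0.54
```

Run:
```python
from h import *
im=imaging.snapshot('wrist'); go(599,-10.5,86,167)
st=telemetry.sense(); print(q2R(st['orientation'])[:,2])
cv2.imwrite('pics/w14.png',im)
```

```text
t17.43 pos [597.8 -11.   85.3] yaw 166.9 tilt 0.67 shift cm [-0.11  0.07 -0.06] turn -0.1 n=0.0 F [-0.1 -1.2  0.4] gap 0.54
[ 0.00873281 -0.0077629  -0.99993174]
```

View pics/w14.png

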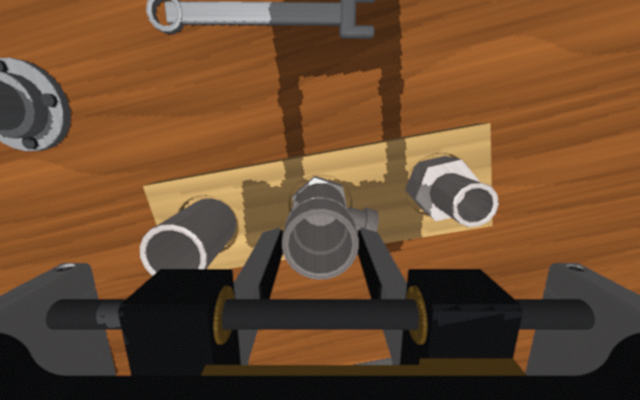

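Call:
jog_arm(
  rows=[-1,0,0,0,0,-1,0,0,0,0,-1,0,0,-2,0,-1,0,0,-6,0,-1,0,0,-11,0,-1,0,0,-15,0,-1,0,0,-16,0,-1,0,0,-16,0],
  grip_force=45,
)

```text
clock: 18.42
tool_pos: [595.9, -9.6, 244.2]
orientation: [0.004, 0.114, 0.993, -0.003]
force: [-0.5, -0.2, -4.4]
finger_gap: 0.535
```

Run:
```python
from h import *
for i in range(3):
    im=imaging.snapshot(['wrist','scene','top'][i]);cv2.imwrite(f'pics/x15_{i}.png',im)
    go(530,174,256,182)
    st=telemetry.sense(); print(q2R(st['orientation'])[:,2])
crop('pics/x15_1.png','pics/s15c.png',280,60,540,250,3)
crop('pics/x15_2.png','pics/t15c.png',150,140,350,260,4)
```

```text
t18.48 pos [595.2  -9.5 243.2] yaw 166.9 tilt 0.50 shift cm [10.51 16.38 -1.45] turn -15.1 n=3.1 F [ 0.7 -0.5 -3.8] gap 0.54
[ 0.00500597 -0.00714036 -0.99996198]
t18.52 pos [594.9  -9.5 242.7] yaw 166.9 tilt 0.46 shift cm [10.49 16.39 -1.48] turn -15.1 n=3.1 F [-0.4  0.3 -3.7] gap 0.53
[ 0.00394368 -0.00703456 -0.99996748]
t18.57 pos [595.   -9.5 242.7] yaw 166.9 tilt 0.46 shift cm [10.49 16.39 -1.49] turn -15.1 n=3.1 F [-0.8  0.2 -3.3] gap 0.54
[ 0.00385669 -0.00703469 -0.99996782]
```

View pics/x15_0.png

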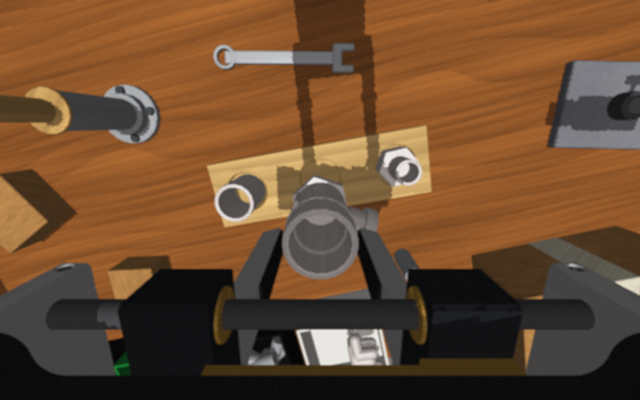

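View pics/s15c.png

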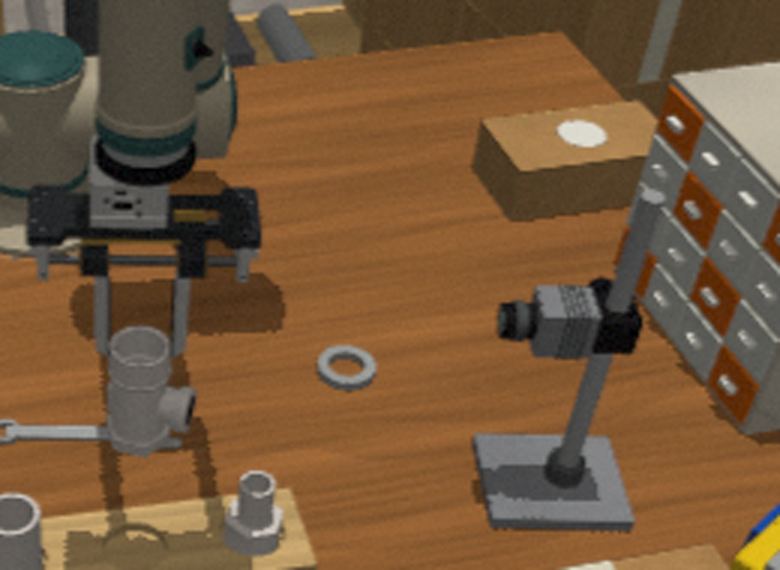

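View pics/t15c.png

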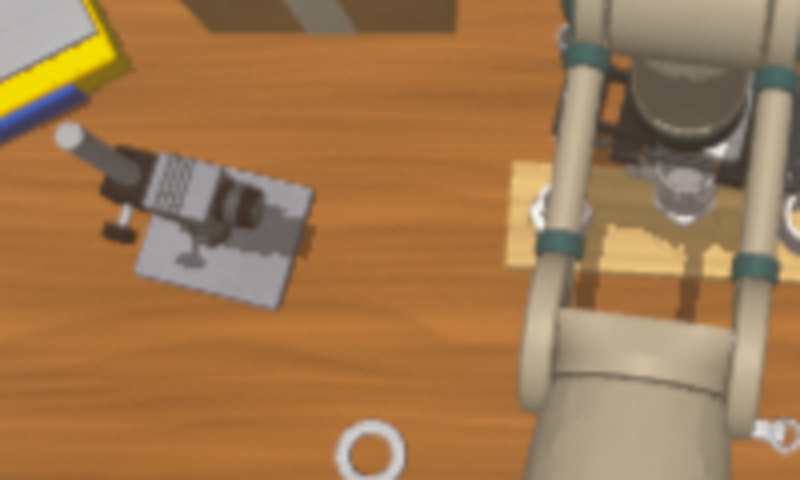

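Run:
```python
from h import *
crop('pics/top0.png','pics/tz.png',155,160,235,220,10)
crop('pics/scene0.png','pics/sz.png',435,115,515,175,10)
crop('pics/scene0.png','pics/sz2.png',430,195,500,245,10)
```

```text
(no output)
```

View pics/tz.png

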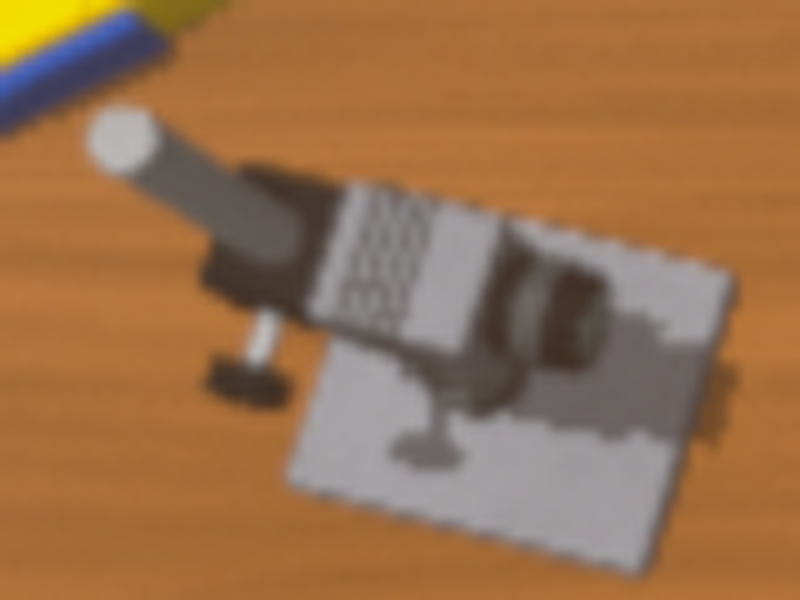

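View pics/sz.png

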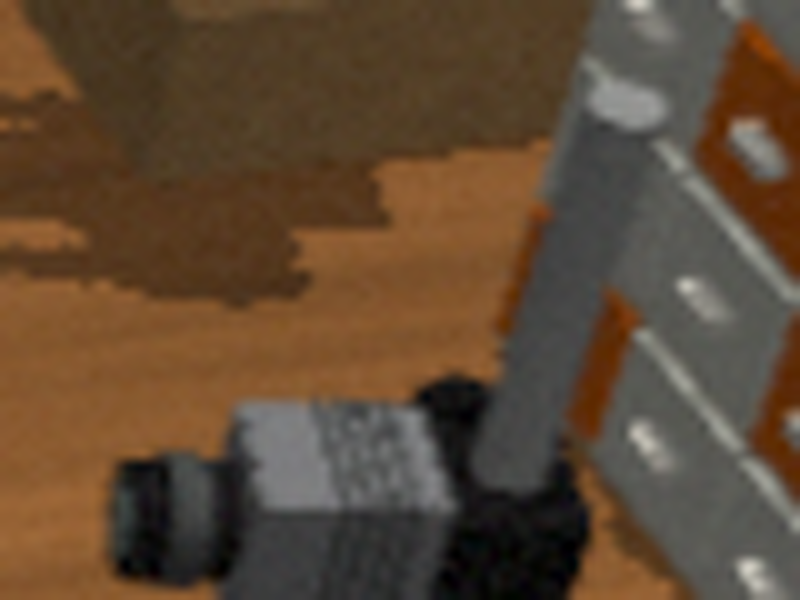

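View pics/sz2.png

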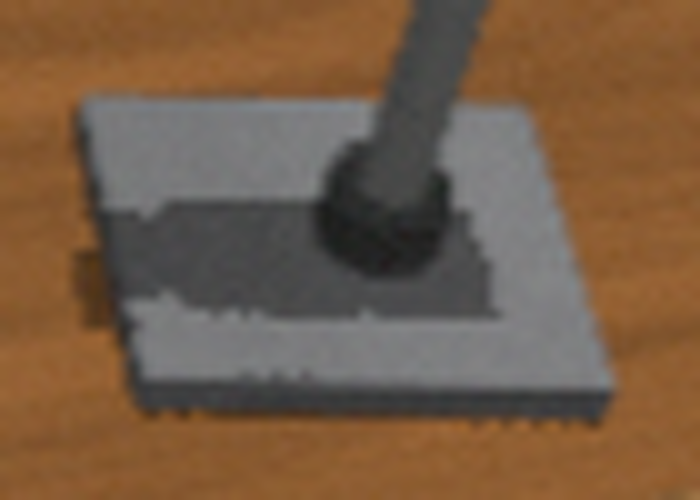

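```bash
cat > fit.py <<'E'
from h import *
from scipy.optimize import least_squares
T,S=cam('top'),cam('scene')
z=lambda u,v,o:np.array([o[0]+(u+.5)/10-.5,o[1]+(v+.5)/10-.5])
oT,oS,oF=(155,160),(435,115),(430,195)
def P(p,x,y,zz): 
    c,s=np.cos(p[2]),np.sin(p[2]); return [p[0]+c*x-s*y,p[1]+s*x+c*y,zz]
def model(p):
    fx,h,xh=p[4],p[3],p[5]
    return [(T,P(p,0,0,356),z(124,140,oT)),(T,P(p,fx-70,-60,16),z(737,273,oT)),(T,P(p,fx-70,60,16),z(645,575,oT)),(T,P(p,fx+70,60,16),z(290,483,oT)),
     (T,P(p,xh,-23,h+25),z(500,215,oT)),(T,P(p,xh,23,h+25),z(465,356,oT)),(T,P(p,-100,0,h),z(595,323,oT)),
     (S,P(p,0,0,356),z(628,105,oS)),(S,P(p,-100,0,h),z(124,518,oS)),(S,P(p,xh,23,h+25),z(237,403,oS)),(S,P(p,xh,-23,h+25),z(250,511,oS)),
     (S,P(p,fx-70,60,16),z(80,97,oF)),(S,P(p,fx+70,60,16),z(528,105,oF)),(S,P(p,fx+70,-60,16),z(612,388,oF)),(S,P(p,fx-70,-60,16),z(137,382,oF))]
def res(p,sel=None,full=False):
    out=[]
    for C,X,m in model(p):
        if sel is not None and C is not sel: continue
        out.append(proj(C,[X])[0]-m)
    return np.array(out) if full else np.ravel(out)
p0=[592,432,1.33,225,-10,-60]
for n,sel in (('both',None),('T',T),('S',S)):
    r=least_squares(res,p0,args=(sel,),loss='soft_l1'); p=r.x
    l=np.array(P(p,-100,0,p[3])); f=np.array(P(p,-220,0,p[3])); b=np.array(P(p,-266,0,p[3]))
    print(n,p.round(2),np.degrees(p[2]).round(2),'lens',l.round(1),'focus',f.round(1),'body axis',b.round(1)); print(res(p,sel,True).round(1).tolist())
E
python3 fit.py
```

```text
both [594.14 431.8    1.32 217.84 -11.23 -72.1 ] 75.79 lens [569.6 334.9 217.8] focus [540.1 218.5 217.8] body axis [528.8 173.9 217.8]
[[-0.6, -0.2], [-0.5, -0.2], [-0.6, 0.0], [-1.1, 0.2], [0.3, 0.1], [-0.6, -0.1], [-0.7, 0.0], [-0.5, 0.6], [-0.6, 0.5], [-1.3, -0.2], [0.7, -0.2], [-0.9, -0.0], [-0.6, 0.2], [0.1, 0.7], [-0.3, 0.2]]
T [594.04 430.     1.33 216.19 -12.05 -70.3 ] 75.92 lens [569.7 333.  216.2] focus [540.5 216.6 216.2] body axis [529.3 172.  216.2]
[[0.0, -0.1], [0.2, -0.2], [0.2, 0.1], [-0.4, 0.3], [0.4, 0.1], [-0.4, -0.2], [-0.0, 0.1]]
S [593.14 434.06   1.31 216.19 -11.6  -72.51] 75.28 lens [567.7 337.3 216.2] focus [537.2 221.3 216.2] body axis [525.5 176.8 216.2]
[[0.1, 0.3], [-0.1, 0.4], [-0.9, -0.2], [0.9, -0.2], [-0.3, -0.5], [0.0, 0.0], [0.4, 0.5], [-0.1, -0.4]]
```

```bash
python3 -c "
from h import *
go(528.4,172,248.5,183.5)"
```

```text
t18.57 pos [595.   -9.5 242.7] yaw 166.9 tilt 0.46 shift cm [10.61 16.16 -0.74] turn -16.6 n=3.1 F [-0.8  0.2 -3.3] gap 0.54
```

Call:
jog_arm(
  rows=[-1,2,3,-0.4,-3,-1,5,8,-0.7,-8,-1,8,12,-0.7,-13,-1,10,15.4,-0.7,-16,-1,10.6,16.2,-0.7,-16.6,-1,10.6,16.2,-0.7,-16.6,-1,10.6,16.2,-0.7,-16.6],
)

```text
clock: 19.45
tool_pos: [528.9, 171.1, 247.5]
orientation: [0.002, -0.03, 1.0, -0.004]
force: [-0.5, 0.7, -3.3]
finger_gap: 0.535
```

Run:
```python
from h import *
for i in range(3):
    st=telemetry.sense()
    im=imaging.snapshot(['top','scene','wrist'][i]);cv2.imwrite(f'pics/x16_{i}.png',im)
    if i==2:print(st['tool_pos'].tolist(),st['orientation'].tolist())
    go(528.4,174,248.5,183.5)
    st=telemetry.sense(); print(q2R(st['orientation'])[:,2])
crop('pics/x16_1.png','pics/s16c.png',340,60,540,200,4)
crop('pics/x16_0.png','pics/t16c.png',160,130,320,250,5)
```

```text
t19.50 pos [529.  171.1 247.7] yaw -176.6 tilt 0.49 shift cm [ 0.04  0.29 -0.08] turn -0.1 n=0.0 F [ 0.3 -0.3 -4.2] gap 0.54
[ 0.00346497 -0.00789988 -0.99996279]
t19.55 pos [529.  171.1 247.8] yaw -176.6 tilt 0.48 shift cm [ 0.04  0.29 -0.07] turn -0.1 n=0.0 F [ 0.1 -0.8 -3.9] gap 0.53
[ 0.00348441 -0.00766986 -0.99996452]
[529.0085897870059, 171.1422672177117, 247.81561195330085] [0.00162893163042959, -0.029344958931182098, 0.9995604689650412, -0.0038844368263149806]
t19.60 pos [529.  171.3 247.9] yaw -176.6 tilt 0.48 shift cm [ 0.04  0.28 -0.06] turn -0.1 n=0.0 F [-1.  -0.3 -4.6] gap 0.54
[ 0.00363704 -0.00747379 -0.99996546]
```

View pics/x16_2.png

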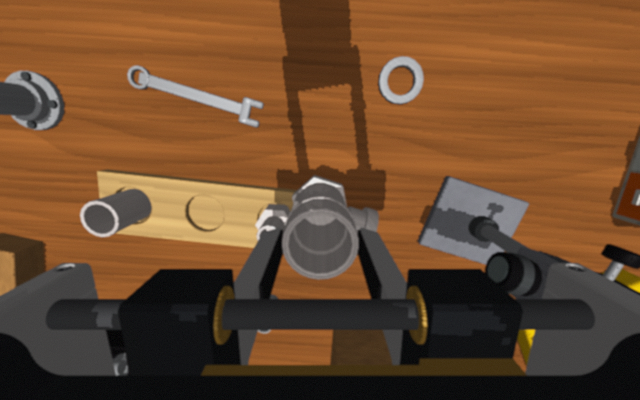

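View pics/s16c.png

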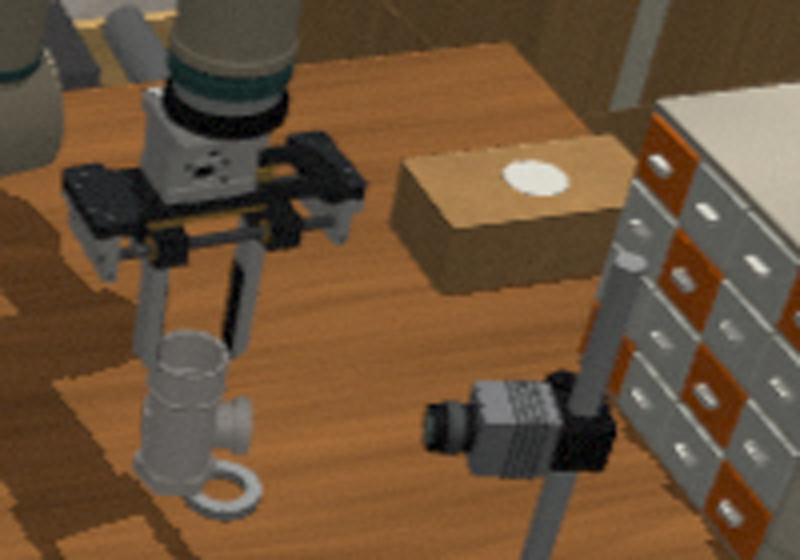

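View pics/t16c.png

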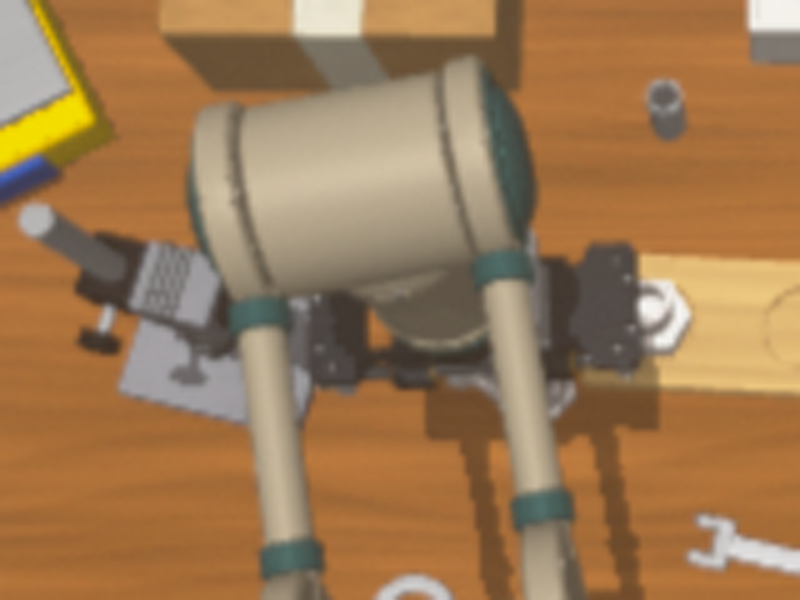

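Run:
```python
from h import *
st=dict(tool_pos=np.array([529.0,171.2,247.8]),orientation=np.array([.00163,-.029345,.99956,-.003884]))
a=np.linspace(0,2*np.pi,50)
def lens(p,yaw):
    c,s=np.cos(np.radians(yaw)),np.sin(np.radians(yaw)); p=np.array(p)
    return [(p+np.c_[-s*15*np.cos(a),c*15*np.cos(a),15*np.sin(a)],(255,0,0)),(np.array([p,p-120*np.array([c,s,0])]),(255,255,0))]
ov('pics/x16_1.png','pics/o3.png',cam('scene'),[((529,171.2,172.5,75.7),(0,0,255)),((529,171.2,172.5,70),(0,255,0))],(365,135,465,190),8,lens([567.7,337.3,216.2],75.5))
ov('pics/x16_2.png','pics/o4.png',cam('wrist',st),[((529,171.2,172.5,75.7),(0,0,255)),((529,171.2,172.5,70),(0,255,0))],(270,170,540,310),2.9,lens([569.6,334.9,217],75.7))
ov('pics/x16_2.png','pics/o5.png',cam('wrist',st),[((529,171.2,172.5,75.7),(0,0,255)),((529,171.2,172.5,70),(0,255,0))],(270,170,390,290),6,[])
```

```text
(no output)
```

View pics/o3.png

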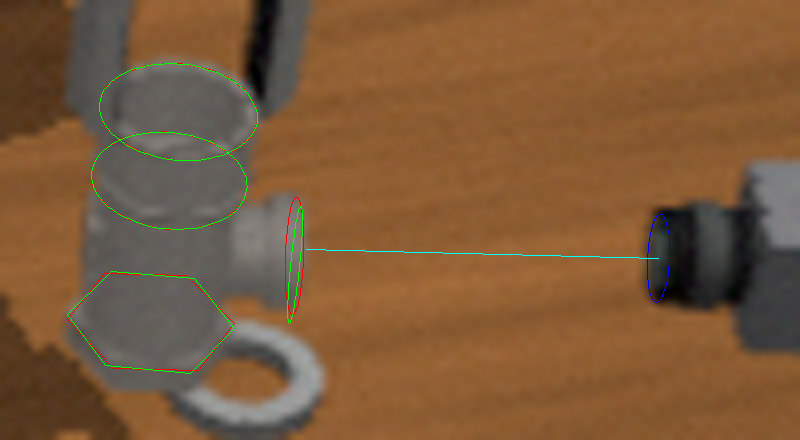

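View pics/o4.png

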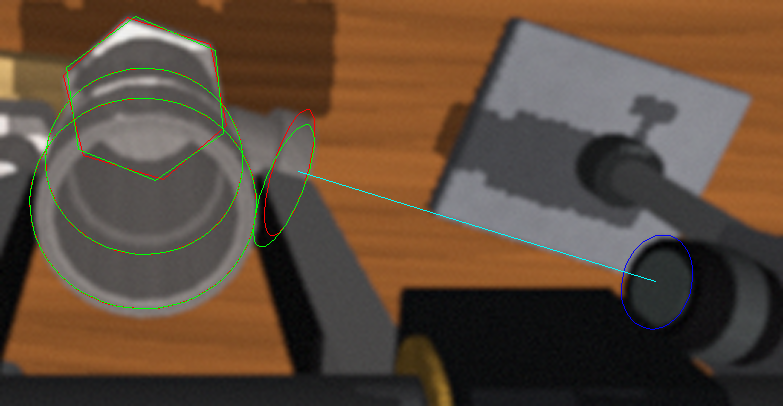

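View pics/o5.png

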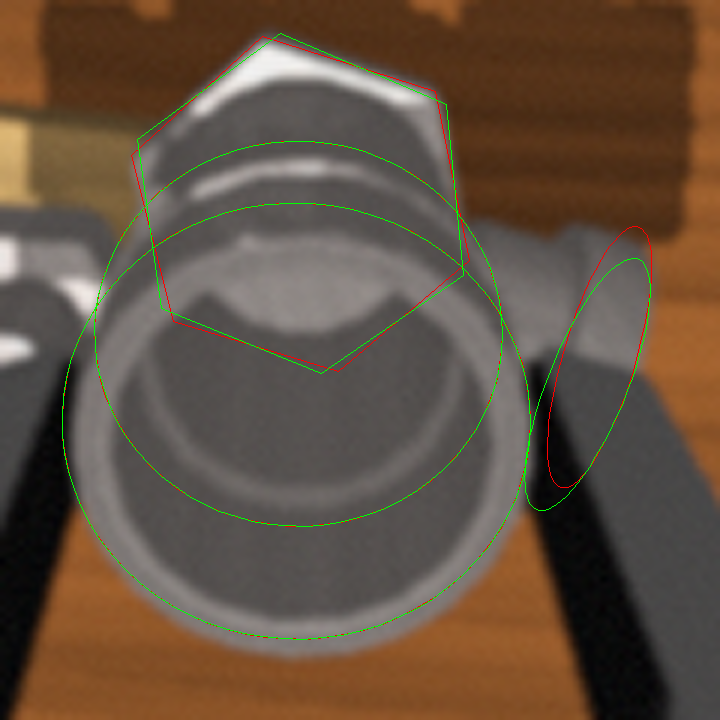

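Run:
```python
from h import *
st=dict(tool_pos=np.array([529.0,171.2,247.8]),orientation=np.array([.00163,-.029345,.99956,-.003884]))
C=cam('wrist',st)
B=(340,195,390,245); ims=[]
for y in (None,70,74,78,82):
    ov('pics/x16_2.png','pics/tmp.png',C,[] if y is None else [((528.4,170.8,172.5,y),(0,0,255))],B,7.5); ims.append(cv2.imread('pics/tmp.png')[:375,:260])
B=(390,150,415,185); i2=[]
for y in (None,70,74,78,82):
    ov('pics/x16_1.png','pics/tmp.png',cam('scene'),[] if y is None else [((528.8,171.5,172.5,y),(0,0,255))],(380,148,410,178),8); i2.append(cv2.imread('pics/tmp.png')[:,:156])
r1=np.hstack([cv2.resize(i,(156,225)) for i in ims]); r2=np.hstack(i2)
cv2.imwrite('pics/o6.png',np.vstack([r1,r2]))
```

```text
(no output)
```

View pics/o6.png

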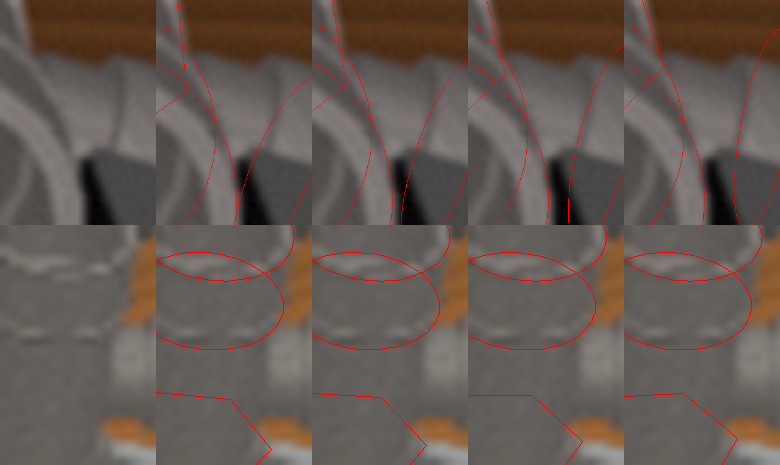

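Run:
```python
from h import *
st=dict(tool_pos=np.array([529.0,171.2,247.8]),orientation=np.array([.00163,-.029345,.99956,-.003884]))
C=cam('wrist',st)
rows=[]
for src,C,B,xy in (('pics/x16_2.png',C,(345,198,385,238),(528.6,170.8)),('pics/x16_1.png',cam('scene'),(388,153,410,175),(529,171.2))):
    L=[]
    for y in (None,70,74,78,82):
        ov(src,'pics/tmp.png',C,[] if y is None else [((*xy,172.5,y),(0,0,255))],B,400//(B[2]-B[0])); L.append(cv2.resize(cv2.imread('pics/tmp.png'),(266,266)))
    L.append(L[0]); rows.append(L)
cv2.imwrite('pics/o7.png',np.vstack([np.hstack(rows[0][:3]),np.hstack(rows[0][3:])])) 
cv2.imwrite('pics/o8.png',np.vstack([np.hstack(rows[1][:3]),np.hstack(rows[1][3:])]))
```

```text
(no output)
```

View pics/o7.png

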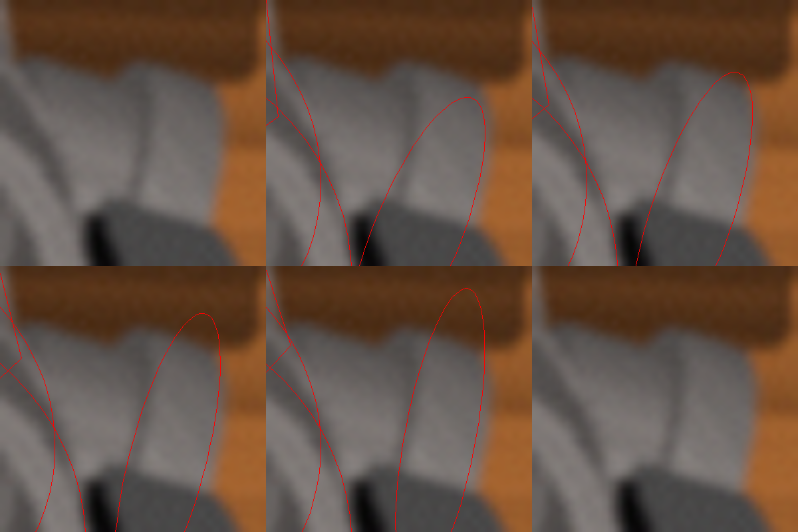

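View pics/o8.png

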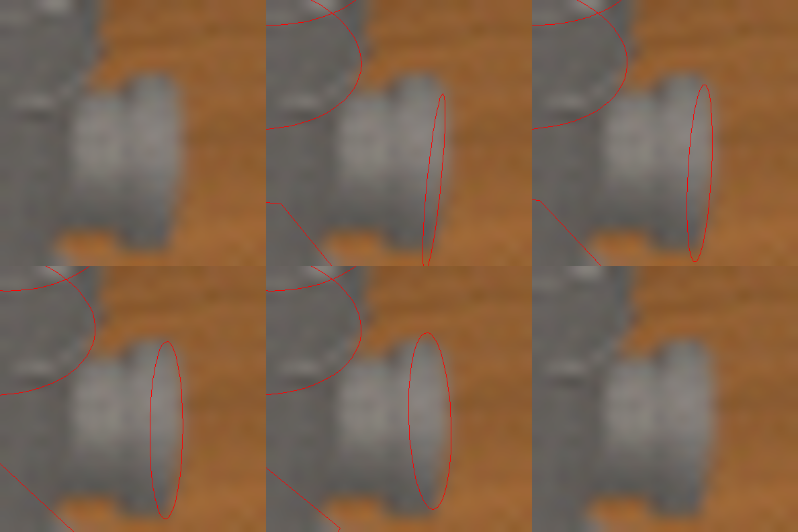

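```bash
python3 -c "
from h import *
go(529.8,175.2,248.6,184)"
```

```text
t19.60 pos [529.  171.3 247.9] yaw -176.6 tilt 0.48 shift cm [-0.1   0.39 -0.07] turn -0.6 n=0.1 F [-1.  -0.3 -4.6] gap 0.54
```

Call:
jog_arm(
  rows=[-1,-0.1,0.4,-0.1,-0.6,-1,-0.1,0.4,-0.1,-0.6,-1,-0.1,0.4,-0.1,-0.6,-1,-0.1,0.4,-0.1,-0.6,-1,-0.1,0.4,-0.1,-0.6],
)

```text
clock: 20.23
tool_pos: [529.7, 175.3, 248.9]
orientation: [0.002, -0.035, 0.999, -0.004]
force: [0.6, -0.9, -4.3]
finger_gap: 0.538
```

Run:
```python
from h import *
im=imaging.snapshot('scene');cv2.imwrite('pics/x17_1.png',im)
st=telemetry.sense()
im=imaging.snapshot('wrist');cv2.imwrite('pics/x17_2.png',im)
go(529.8,175.2,248.6,184); print(q2R(st['orientation'])[:,2], st['joint_pos'].round(2))
a=np.linspace(0,2*np.pi,50)
def lens(p,yaw,r=15):
    c,s=np.cos(np.radians(yaw)),np.sin(np.radians(yaw)); p=np.array(p)
    f=p-120*np.array([c,s,0])
    return [(q+np.c_[-s*R*np.cos(a),c*R*np.cos(a),R*np.sin(a)],(255,0,0)) for q,R in ((p,r),(f,20))]+[(np.array([p,f]),(255,255,0))]
ov('pics/x17_1.png','pics/o9.png',cam('scene'),[],(365,130,465,190),8,lens([567.7,337.3,216.2],75.5))
ov('pics/x17_2.png','pics/o10.png',cam('wrist',st),[],(270,170,540,310),2.9,lens([571,337,217],75.7))
crop('pics/x17_1.png','pics/s17.png',365,130,465,190,8)
```

```text
t20.32 pos [529.7 175.3 248.9] yaw -176.0 tilt 0.48 shift cm [-0.01 -0.01  0.03] turn -0.0 n=0.0 F [-0.6  0.4 -3.7] gap 0.54
[ 0.00364224 -0.0075056  -0.9999652 ] [ 0.2   0.22  1.42 -0.01  1.5  -1.44]
```

View pics/o9.png

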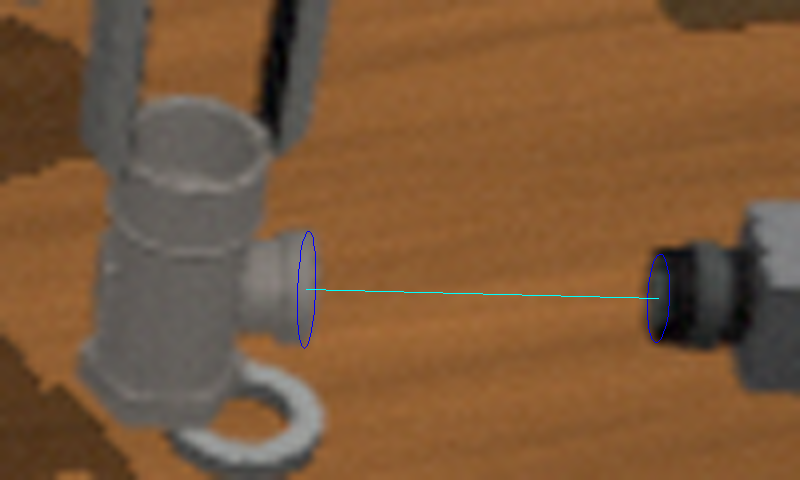

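View pics/o10.png

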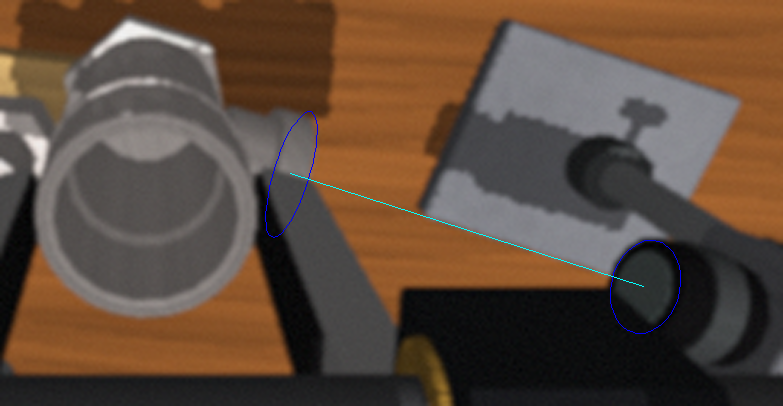

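View pics/x17_1.png

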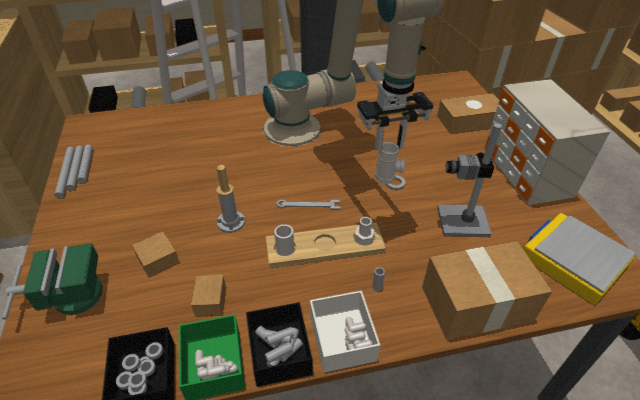

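The scene shows the brush back in its stand (222,195) and the strainer held at (388,163), facing the lens at (450,167). The coupling, reducer, wrench, nut, cartons and nipple have not moved.

```bash
python3 -c "
from rig import arm
print(arm.close_job())"
```

```text
the job is handed in; nothing more can be done
None
```

The job is done and handed in at about 20 s of the 64 s allowed, with the arm still holding the strainer in front of the camera.

- **Scrubbing:** I made two full strokes. Each reached the floor, with contact forces of 7.4 N and 10 N, and each came back up past the mouth.
- **Brush:** It is hanging in its stand again with the guard resting on the rim. I felt about 7.5 N as it seated, released it, and confirmed in the picture that it stands there.
- **Strainer:** It is gripped by the collar. By my estimate the outlet face centre is within about 2 mm of the focus point. The outlet direction is 75–76°, against a fitted lens axis of about 75.7°. The tool tilts about 0.5°.

**Where the measurements disagreed:**
- The cameras' separate position estimates for the lens and the strainer differed by 2–5 mm. I set the final position from the strainer's offset to the lens as seen within the scene and wrist pictures separately, and those two agreed.
- The outlet's direction is only known to about 1–2°.
- The top camera's view of the strainer was blocked by the arm at the end, so it gave no final check.

In the last scene picture the other fittings, the bench items and the camera stand look unmoved.

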